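# Hook out the stone tray and bring the jar to the dish

### The job

The small jar of stones is in the top tray of the little grey three-tray steel cabinet; the trays have no handles, only a pull hole, and a snap catch holds the top one shut. Take the bent hook, pass its tip through the hole of the top tray, turn it so that it catches behind the front, and draw the tray out to its stop with it, by feel and without forcing anything (the sheet metal bends above some 40 N). Then lay the hook flat on the bench and stand the jar upright on the floor of the clay dish, setting both down rather than dropping them; leave the tray out, the two lower trays shut, and the dish and the other things where they are.

Things in the scene. Friction and masses are not known exactly. Their poses are not given: they have to be found in the camera images.
- hook_handle (a point): Pull hook, loose, lying flat on the bench, 90 g. This point is the centre of its square wooden handle (96 mm long, 20 x 20 mm, its middle 10 mm over the bench as it lies). x points along the rod to the hook end, z up. A 5 mm steel rod goes on from the handle in its axis and is bent square 130 mm from this point, towards -y; the bent end stands out 22 mm from the rod's axis, in the plane of the bench, so it is too long to enter a hole other than tip first.
- hook_tip (a point): End of the bent part of the hook, at (130, -22, 0) mm in the frame of hook_handle; same axes.
- cabinet: Grey sheet-steel tray cabinet, fixed for the run, 130 mm wide, 170 mm deep, 113 mm high; origin at the centre of its underside, x points from its front into it, z up. Three trays 33 mm apart lie one over the other; their flat fronts (122 x 31.5 mm) hang before the case, outer faces at x = -88.5 mm when shut. Tray inside: 96 mm wide, 153 mm long, side walls 16 mm high, floor 12.5 mm below the hole's middle, free space between the front and the jar.
- front_mark (a point): Point on the cabinet (not on the tray) where the middle of the top tray's pull hole would be with the tray shut and midway: on the front's outer face, 94.5 mm over the bench; x points into the cabinet (trays slide out along -x), z up. The trays were pushed in anyhow between the sides of the case, so the true hole stands up to 10 mm to either side of this point (along y), unknown until seen or felt, and does not give sideways. Hole 13 mm across, front plate 3 mm thick.
- top_tray (a joint): How far the top tray is out, m: 0 shut, stop at 0.100. A spring ball catch holds it shut: it takes about 12 to 15 N to spring it within the first 8 mm of travel, after that the tray slides against some 3 N and stays where it is left.
- middle_tray (a joint): How far the middle tray is out, m: 0 shut. Its hole, within 5 mm of the middle, is 33 mm below the top one; it is held by friction of some 13 N. Not to be opened.
- bottom_tray (a joint): How far the bottom tray is out, m: 0 shut. 66 mm below the top tray. Not to be opened.
- jar_centre (a point): Centre of the small clear round jar of stones, loose, 30 g, 32 mm across, 18 mm high (point 9 mm over its base), z up. It stands in the top tray, 55 to 72 mm behind the outer face of its front and within 14 mm of the cabinet's middle line, and moves with the tray.
- dish_floor (a point): Centre of the flat floor of the shallow terracotta dish, loose, 160 g, about 120 mm across, 35 mm high. It stands on a flat plywood board 18 mm thick, 240 x 270 mm. The floor is 24 mm over the bench and about 80 mm across; the inside widens to about 105 mm at the rim.
- masking_tape: Roll of tape lying on top of the cabinet towards its back, 96 mm across, 25 mm high; origin at the centre of its underside. To be left there.
- steel_block: Small steel bench block, 44 x 82 x 21 mm, on the bench between the cabinet and the black case; origin at the centre of its underside. To be left there.
- ring_clamp: Wooden ring clamp, 140 x 34 x 26 mm, lying at the front left of the bench; origin at the centre of its underside. To be left there.

How it is judged:
On the way:
1. the top tray is drawn out by at least 85 mm with the hook's tip through its hole and behind its front plate (z of hook_tip in the frame of cabinet between 0.08 and 0.11 m and y of hook_tip in the frame of cabinet between -0.05 and 0.05 m and ((value of joint top_tray above 0.085 m and x of hook_tip in the frame of cabinet above -0.171 m) or (value of joint top_tray above 0.088 m and x of hook_tip in the frame of cabinet above -0.174 m) or (value of joint top_tray above 0.091 m and x of hook_tip in the frame of cabinet above -0.177 m) or (value of joint top_tray above 0.094 m and x of hook_tip in the frame of cabinet above -0.18 m) or (value of joint top_tray above 0.0965 m and x of hook_tip in the frame of cabinet above -0.1825 m) or (value of joint top_tray above 0.0985 m and x of hook_tip in the frame of cabinet above -0.1845 m))), for 0.1 s.
At the end, for the whole second after the job is handed in: Top tray at least 85 mm out, lower trays shut (8 mm). Hook flat on the bench. Jar upright (0.15 rad) on the dish floor, centre within 35 mm of its centre and 5 mm of standing height. Jar and hook at rest; tape, block and clamp within 30 mm, dish within 50 mm of where they were (value of joint top_tray above 0.085 m and value of joint each of middle_tray, bottom_tray below 0.008 m and height (world z) of hook_handle below 0.03 m and height (world z) of hook_tip below 0.04 m and angle between hook_handle's own z axis and vertical below 0.2 rad and horizontal distance between jar_centre and dish_floor below 0.035 m and z of jar_centre in the frame of dish_floor below 0.014 m and angle between jar_centre's own z axis and vertical below 0.15 rad and linear speed of each of gem_jar, hook below 0.02 m/s); the robot touches nothing.
It fails at once if the hook is forced against the cabinet or its trays with more than 40 N (contact force between hook and cabinet above 40 N).
It fails at once if a lower tray is pulled open by more than 10 mm (value of joint any of middle_tray, bottom_tray above 0.01 m).
It fails at once if the jar is tipped over (angle between jar_centre's own z axis and vertical above 0.8 rad).
It fails at once if the hook or the jar is dropped (it falls free at over 0.8 m/s) ((contact force between hook and anything else below 0.05 N and linear speed of hook above 0.8 m/s) or (contact force between gem_jar and anything else below 0.05 N and linear speed of gem_jar above 0.8 m/s)).
It fails at once if the tape, the steel block or the ring clamp is shifted by more than 30 mm, or the dish by more than 50 mm (distance of any of steel_block, masking_tape, ring_clamp from where it was at the start of the episode above 0.03 m or distance of dish_floor from where it was at the start of the episode above 0.05 m).
It also fails if it takes over 72 s, if anything falls off the work surface, if the arm or the gripper's body presses on something with over 40 N, if the wrist force passes 120 N, or if a joint passes its speed limit or range.

### The arm

A 6-joint arm with a two-finger parallel gripper is mounted at the origin on a cart in front of the work surface, level with it; the furniture and walls round the work are solid. World frame = base frame: x ahead of the robot, y to its left, z up, the work surface at z = 0. Lengths are in m, angles in rad, forces in N, time in s.
With the tool pointing down it reaches from about 0.3 to 0.875 m from the base axis. Payload 6.4 kg.
Tool frame: the origin (TCP) lies between the finger pads; the fingertips stand 25 mm ahead of it and the grasp point (between the pads) lies 6 mm ahead of it; y points along the fingers, z is the direction in which the jaws open and shut, and the axes are right-handed (so a half turn about y gives the same grasp; the last joint's range is limited). The gripper opens to 88 mm and grips with 3 to 60 N. Pads are 18 mm wide; open, the fingers measure 123 mm over their backs; the gripper's body (75 mm by 187 mm) begins 45 mm behind the grasp point.
Start: joints at [1.079, 0.181, 1.607, -0, 1.354, -0.206], TCP at [0.162, 0.552, 0.264] pointing down, gripper open.
Joint ranges: [-2.99, 2.99], [-0.89, 2.07], [0.3, 2.58], [-1.14, 4.28], [0, 2.63], [-3.12, 3.12]. Speed limits (rad/s): [2.57, 2.57, 3.01, 3.14, 3.14, 3.14].

### API

Orientations are given as a rotation vector (axis times angle).
In Python, from station import r gives the robot as it stands.
- The arm moves only by the tool servo_tool, never from a script. Its argument "moves" is a list of rows, each a list of 6 numbers: the shift along the tool's x, y, z in cm, then the turn, a rotation vector about the tool's x, y, z in rad. In form: [[dx, dy, dz, rx, ry, rz], ...]. A call has 1 to 8 rows; each row is the pose to reach, as a shift and turn from the pose commanded when the call began, along the tool's axes at that moment; what a row does not reach only later rows make up. A row lasts 1/8 s, in which the tool goes at most 62.5 mm and 10.7 degrees, less where a joint would pass 70% of its speed; a pose out of reach is approached as far as the arm can. A call with a gripper value outside its range is refused whole. "gripper" is the opening, from 0 (shut) to 1 (fully open), set as the call begins (left out, the last holds). The fingers move at their own pace and stop on an object; "force" is the grip in N (left out, the last holds). Time passes only in rows, so rows that repeat a pose let the fingers close. It gives the time, the measured TCP pose, the force and the opening at its end, in the units of the state.
- r.get_obs(): the state, without advancing time (a new reading comes with each control period).
- r.read_camera(name): name is "scene" or "top"; returns (picture, depth): 480x640x3 uint8, blue, green, red; 480x640 float32, m along the optical axis (not along the pixel's ray), 0 where there is no reading.
- r.get_calibration(name): a dict with "intrinsics" (3x3 intrinsics, pixels), "R" (3x3) and "t" (3): a world point X has camera coordinates R X + t. Camera axes: x right, y down, z forward; pixel columns grow to the right and rows downward; lengths in m; the calibration is good to about 2 mm. A picture is of the moment at which its call begins. get_calibration takes no time and is no camera call.
- r.close_job(): hands the job in, once; it reports no verdict.
The state is a dict: "clock": time; "joint_positions": joint angles; "qd": joint speeds; "joint_torque": joint torques, N m; "tool_pos": TCP position; "tool_rot": TCP orientation; "force": force on the tool from outside, world axes, zero at the start; "wrist_torque": the same for the moment, N m; "grip_width": finger opening in m.
Only numpy, scipy, OpenCV 4.12 (cv2) and the standard library are available. Lean on these libraries where they do the work, as an engineer would, in place of code of your own. Each camera call takes 0.05 s, during which the arm holds its last target. There are 200 camera calls.

## Working session

There is one attempt and no reset: what is moved stays moved. The work goes in short steps, Python scripts to look and compute and a tool call to move; the robot and the scene stay as the last step left them, time stands still between calls to the robot, and variables do not carry over. Pictures are saved under pics/ and viewed, about 8 in all and at most 12, crops included, and the job is handed in when it is done.

Besides the shell and the picture viewer there is one more tool, called as name(argument=value, ...) on one line, values as JSON. servo_tool: Moves the arm, as the interface text tells. Its arguments: {"type":"object","properties":{"moves":{"type":"array"},"gripper":{"type":"number"},"force":{"type":"number"}},"required":["moves"]}

```bash
mkdir -p pics; ls; cat > h.py <<'E'
import numpy as np, cv2
from scipy.spatial.transform import Rotation as Ro
from station import r
def cam(n):
    im,d=r.read_camera(n); c=r.get_calibration(n)
    return im,d,np.array(c["intrinsics"]),np.array(c["R"]),np.array(c["t"])
def pt(u,v,d,K,R,t):
    return R.T@(np.linalg.inv(K)@[u*d,v*d,d]-t)
def plane(u,v,z,K,R,t):
    o=-R.T@t; w=R.T@np.linalg.inv(K)@[u,v,1]; return o+w*(z-o[2])/w[2]
def cloud(d,K,R,t):
    v,u=np.mgrid[:480,:640]; p=np.stack([u*d,v*d,d],-1)@np.linalg.inv(K).T
    return (p-t)@R
E
python3 - <<'E'
from h import *
for n in("scene","top"):
    im,d,K,R,t=cam(n); cv2.imwrite(f"pics/{n}0.png",im); np.savez(f"{n}0.npz",im=im,d=d,K=K,R=R,t=t)
    print(n,K.round(1).tolist(),(-R.T@t).round(3),R.round(3).tolist(),(d>0).mean())
o=r.get_obs(); print(o); print(Ro.from_rotvec(o["tool_rot"]).as_matrix().round(3))
E
```

```text
pics
scene [[561.0, 0.0, 318.8], [0.0, 561.0, 243.0], [0.0, 0.0, 1.0]] [-0.359 -0.539  1.226] [[0.527, -0.85, -0.0], [-0.624, -0.386, -0.679], [0.577, 0.358, -0.734]] 0.9959505208333334
top [[589.8, 0.0, 310.9], [0.0, 589.8, 238.2], [0.0, 0.0, 1.0]] [0.204 0.013 1.596] [[0.045, -0.999, 0.0], [-0.975, -0.044, -0.218], [0.217, 0.01, -0.976]] 0.99599609375
{'clock': 0.1, 'joint_positions': array([ 1.07871699e+00,  1.81473968e-01,  1.60784082e+00, -2.03669721e-05,
        1.35376631e+00, -2.06325174e-01]), 'qd': array([ 8.71192147e-04, -9.23348365e-04, -2.54932972e-03, -5.97784122e-04,
       -9.11314445e-04,  3.89770175e-05]), 'joint_torque': array([ 1.60871805e-04, -4.34812367e+01, -3.42701876e+01,  7.05918018e-02,
        3.38271225e-02, -3.45885394e-05]), 'tool_pos': array([0.16188812, 0.5513166 , 0.2629286 ]), 'tool_rot': array([-1.56054178,  0.22471903, -0.22394612]), 'force': array([1.03289185, 0.33688149, 0.17293924]), 'wrist_torque': array([ 0.0043229 , -0.02292744, -0.00429942]), 'grip_width': 0.08797559333209896}
[[ 0.959 -0.001  0.282]
 [-0.282 -0.001  0.959]
 [-0.    -1.    -0.001]]
```

View pics/scene0.png

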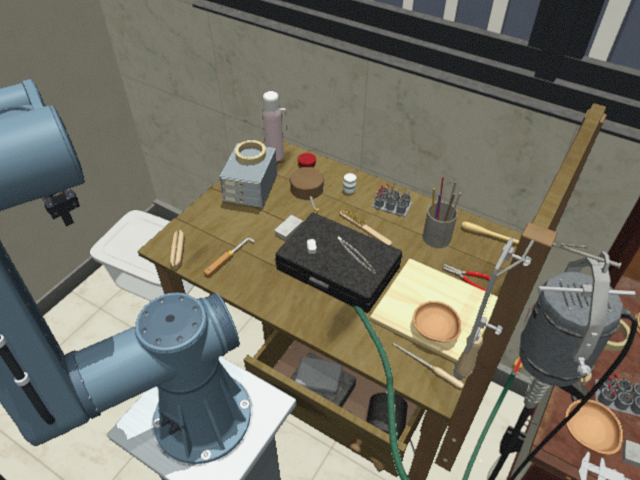

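View pics/top0.png

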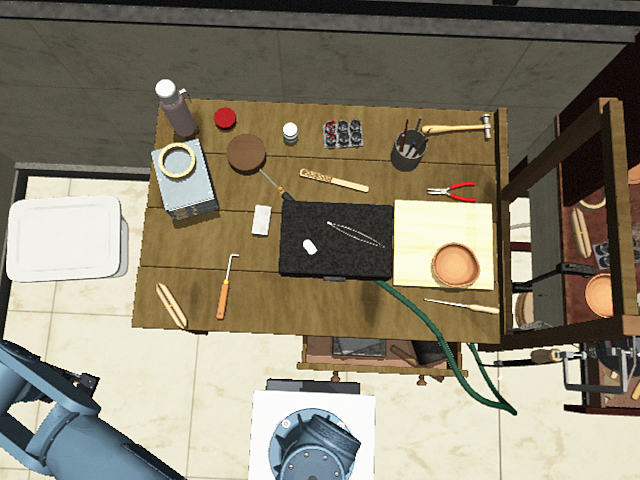

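The scene view shows the cabinet at (250,177) with its front facing the robot, the hook at (230,255), and the dish at (437,322). In the top view the hook handle is at (222,300), its bend at (230,256) with the tip to the right, the cabinet at (185,185), the dish at (456,264) and the ring clamp at (172,305).

```bash
python3 - <<'E'
from h import *
S=dict(np.load("scene0.npz")); T=dict(np.load("top0.npz"))
for n,D in(("scene",S),("top",T)):
    im,d,K,R,t=[D[k] for k in("im","d","K","R","t")]
    P=cloud(d,K,R,t); hsv=cv2.cvtColor(im,cv2.COLOR_BGR2HSV); x,y,z=P[...,0],P[...,1],P[...,2]
    print(n,"bench z",np.median(z[(abs(x-.45)<.03)&(abs(y-.3)<.3)]))
    # cabinet top
    m=(abs(z-.113)<.005)&(y>.2)&(y<.6)&(x>.4)&(x<.85)
    q=P[m]; rc=cv2.minAreaRect(q[:,:2].astype(np.float32)); print("cab top",len(q),np.median(q[:,2]),rc,cv2.boxPoints(rc).round(4).tolist())
    # handle: orange
    m=(z>.004)&(z<.03)&(hsv[...,1]>130)&(hsv[...,0]<20)&(hsv[...,2]>120)&(y>.15)&(y<.42)&(x>.25)&(x<.5)
    q=P[m]; rc=cv2.minAreaRect(q[:,:2].astype(np.float32)); print("handle",len(q),np.percentile(q[:,2],[10,50,90]),rc, q[q[:,2]>.017].mean(0) if (q[:,2]>.017).any() else 0)
    m=(z>.002)&(z<.015)&(y>.12)&(y<.42)&(x>.28)&(x<.6)
    vv,uu=np.nonzero(m); 
    for v in range(vv.min(),vv.max(),4):
        s=uu[vv==v]; 
        if len(s): print(v,s.min(),s.max(),P[v,int(np.median(s))].round(3),end=";")
    print()
    # dish
    m=(hsv[...,0]<15)&(hsv[...,1]>70)&(z>.02)&(z<.07)&(y<-.2)&(x>.25)
    q=P[m]; print("dish",len(q),np.percentile(q[:,2],[1,10,50,90,99])); 
    w=q[q[:,2]>.045]; print("rim circle",cv2.minEnclosingCircle(q[:,:2].astype(np.float32)), w.mean(0) if len(w) else 0)
    f=q[q[:,2]<.03]; print("floor",len(f),f.mean(0),cv2.minEnclosingCircle(f[:,:2].astype(np.float32)))
def crop(D,a,b,c,e,k): return cv2.resize(D["im"][a:b,c:e],None,fx=k,fy=k,interpolation=cv2.INTER_CUBIC)
A=crop(S,135,215,210,290,5);B=crop(T,240,330,190,270,5)[:400];
cv2.imwrite("pics/c1.png",np.hstack([A,cv2.resize(B,(400,400))]))
E
```

```text
scene bench z 0.0017611463100753824
cab top 1118 0.1134587634378875 ((0.7249022126197815, 0.3868626654148102), (0.25544115900993347, 0.13400909304618835), 18.596736907958984) [[0.5824999809265137, 0.40959998965263367], [0.6251999735832214, 0.2825999855995178], [0.8672999739646912, 0.36410000920295715], [0.8245999813079834, 0.491100013256073]]
handle 184 [0.01461411 0.01971172 0.02386716] ((0.3736298978328705, 0.25727981328964233), (0.023929854854941368, 0.09337127953767776), 83.5821533203125) [0.37474168 0.25570831 0.0207338 ]
200 222 224 [0.592 0.408 0.015];204 224 231 [0.596 0.389 0.003];208 217 237 [0.57  0.379 0.012];212 217 242 [0.567 0.362 0.005];216 214 255 [ 0.568  0.344 -0.003];220 203 265 [0.556 0.311 0.006];224 202 273 [ 0.531  0.331 -0.   ];228 193 274 [0.53  0.291 0.004];232 193 292 [0.509 0.298 0.002];236 186 288 [0.501 0.281 0.001];240 184 283 [ 0.487  0.282 -0.004];244 183 280 [0.467 0.25  0.014];248 185 277 [0.444 0.274 0.004];252 168 270 [ 0.446  0.258 -0.005];256 169 273 [0.402 0.285 0.003];260 160 274 [0.408 0.246 0.003];264 179 274 [0.388 0.244 0.006];268 170 271
[... 1638 characters left out ...]
 [0.425 0.25  0.015];286 166 272 [0.414 0.257 0.015];290 169 271 [0.404 0.272 0.002];294 171 274 [0.393 0.27  0.006];298 166 271 [0.383 0.248 0.006];302 177 272 [0.373 0.226 0.002];306 184 274 [ 0.362  0.245 -0.004];310 163 269 [0.348 0.267 0.023];314 165 269 [ 0.341  0.243 -0.004];318 167 270 [0.328 0.279 0.005];322 163 268 [0.319 0.233 0.003];326 161 272 [0.307 0.278 0.001];330 198 266 [0.298 0.234 0.004];
dish 1943 [0.02105364 0.02625265 0.03609214 0.05507856 0.06803549]
rim circle ((0.6513358354568481, -0.5376841425895691), 0.37297892570495605) [ 0.60713467 -0.4924079   0.05394788]
floor 438 [ 0.56329866 -0.51869971  0.02618424] ((0.6509760618209839, -0.5366039872169495), 0.371337890625)
```

View pics/c1.png

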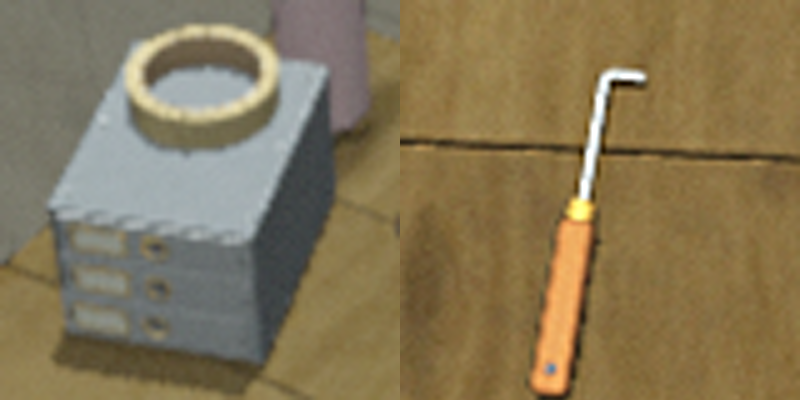

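The left half of the crop shows the cabinet front, with the top hole at about scene pixel (241,184) and the front top corners at (220,177) and (259,184). The right half shows the hook lying z up, with its tip pointing to the right (world -y).

```bash
python3 - <<'E'
from h import *
S=dict(np.load("scene0.npz")); T=dict(np.load("top0.npz"))
g=lambda D:[D[k] for k in("im","d","K","R","t")]
im,d,K,R,t=g(S); P=cloud(d,K,R,t)
# front face plane from scene depth, quad in pixels
q=np.array([[221,181],[223,200],[261,205],[258,186]]); m=np.zeros((480,640),np.uint8); cv2.fillConvexPoly(m,q,1); m=cv2.erode(m,np.ones((3,3)))
p=P[m>0]
for i in range(4):
    c=np.median(p,0) if i==0 else p.mean(0); _,s,V=np.linalg.svd(p-p.mean(0)); n=V[2]*np.sign(V[2][0]); e=(p-p.mean(0))@n; p=p[abs(e)<2*e.std()+1e-4]
print("front n",n.round(3),"c",p.mean(0).round(4),"std",e.std(),"yaw",np.degrees(np.arctan2(n[1],n[0])))
for D,name in((S,"scene"),(T,"top")):
    im,d,K,R,t=g(D);P=cloud(d,K,R,t);z=P[...,2];hsv=cv2.cvtColor(im,cv2.COLOR_BGR2HSV)
    m=((abs(z-.113)<.006)&(P[...,1]>.25)&(P[...,1]<.5)&(P[...,0]>.55)&(P[...,0]<.72)).astype(np.uint8)
    m=cv2.morphologyEx(m,cv2.MORPH_OPEN,np.ones((3,3)))
    vv,uu=np.nonzero(m); X=np.array([plane(u,v,.113,K,R,t) for u,v in zip(uu,vv)])[:,:2]
    for yaw in(17,18,19,20):
        a=np.radians(yaw);ex=np.array([np.cos(a),np.sin(a)]);ey=np.array([-ex[1],ex[0]])
        cx,cy=X@ex,X@ey; f=[cx[abs(cy-c)<.005].min() for c in np.arange(cy.min()+.01,cy.max()-.01,.01)]
        lo=[cy[abs(cx-c)<.005].min() for c in np.arange(cx.min()+.02,cx.min()+.08,.01)];hi=[cy[abs(cx-c)<.005].max() for c in np.arange(cx.min()+.02,cx.min()+.08,.01)]
        sl=lambda f:np.polyfit(range(len(f)),f,1)[0]/.01
        print(name,yaw,"front",np.median(f).round(4),"slope",sl(f).round(3),"sides",np.median(lo).round(4),np.median(hi).round(4),"slopes",sl(lo).round(3),sl(hi).round(3))
    # handle
    bx=(slice(225,290),slice(195,265)) if name=="scene" else (slice(250,330),slice(205,245))
    mm=np.zeros((480,640),bool); mm[bx]=True
    m=(mm&(hsv[...,0]<16)&(hsv[...,1]>150)&(hsv[...,2]>130)).astype(np.uint8)
    n_,l,st,ce=cv2.connectedComponentsWithStats(m); k=1+st[1:,4].argmax(); vv,uu=np.nonzero(l==k)
    X=np.array([plane(u,v,.014 if name=="scene" else .02,K,R,t) for u,v in zip(uu,vv)])[:,:2].astype(np.float32)
    print(name,"handle",len(X),cv2.minAreaRect(X),ce[k])
    h=cv2.minAreaRect(X)
    m=mm&(hsv[...,1]<60)&(hsv[...,2]>150); vv,uu=np.nonzero(m)
    X=np.array([plane(u,v,.011,K,R,t) for u,v in zip(uu,vv)])[:,:2]; o=np.argsort(X[:,0]); print("rod px",len(X),X[o[::max(1,len(o)//14)]].round(3).tolist(),"minY",X[X[:,1].argmin()],"maxX",X[:,0].max())
im,d,K,R,t=g(S)
for v,h in((184.4,.0945),(192.2,.0615),(199.8,.0285)):print("hole at h",plane(241+(0 if h>.09 else .3),v,h,K,R,t))
D=T;im,d,K,R,t=g(D);P=cloud(d,K,R,t)
print("dish floor top",P[255:275,448:466].reshape(-1,3).mean(0),"board",np.median(P[215:235,405:425,2]),"case z",np.median(P[215:265,300:370,2]))
hsv=cv2.cvtColor(im,cv2.COLOR_BGR2HSV);m=np.zeros((480,640),np.uint8);m[235:295,425:487]=((hsv[...,0]<14)&(hsv[...,1]>90))[235:295,425:487]
c=max(cv2.findContours(m,0,1)[0],key=cv2.contourArea);e=cv2.fitEllipse(c);print(e,[plane(*e[0],z,K,R,t).round(4) for z in(.035,.053)])
im,d,K,R,t=g(S);hsv=cv2.cvtColor(im,cv2.COLOR_BGR2HSV);m=np.zeros((480,640),np.uint8);m[290:355,405:465]=((hsv[...,0]<14)&(hsv[...,1]>90))[290:355,405:465]
c=max(cv2.findContours(m,0,1)[0],key=cv2.contourArea);e=cv2.fitEllipse(c);P=cloud(d,K,R,t);print(e,[plane(*e[0],z,K,R,t).round(4) for z in(.035,.053)],"floor",np.median(P[318:330,430:444].reshape(-1,3),0))
E
```

```text
front n [0.945 0.325 0.014] c [0.6124 0.3477 0.0573] std 0.002795616652868406 yaw 18.991560636939123
scene 17 front 0.686 slope -0.019 sides 0.0908 0.2201 slopes 0.086 0.093
scene 18 front 0.6889 slope -0.002 sides 0.078 0.2071 slopes 0.038 0.076
scene 19 front 0.6915 slope 0.016 sides 0.0651 0.1941 slopes 0.018 0.061
scene 20 front 0.6932 slope 0.048 sides 0.0523 0.1811 slopes -0.001 0.011Traceback (most recent call last):
  File "<stdin>", line 26, in <module>
ValueError: attempt to get argmax of an empty sequence
```

```bash
python3 - <<'E'
from h import *
S=dict(np.load("scene0.npz")); T=dict(np.load("top0.npz"))
g=lambda D:[D[k] for k in("im","d","K","R","t")]
a=np.radians(19);ex=np.array([np.cos(a),np.sin(a)]);ey=np.array([-ex[1],ex[0]])
for D,name in((S,"scene"),(T,"top")):
    im,d,K,R,t=g(D);P=cloud(d,K,R,t);z=P[...,2];hsv=cv2.cvtColor(im,cv2.COLOR_BGR2HSV)
    m=((abs(z-.113)<.006)&(P[...,1]>.25)&(P[...,1]<.5)&(P[...,0]>.55)&(P[...,0]<.72)).astype(np.uint8)
    m=cv2.morphologyEx(m,cv2.MORPH_OPEN,np.ones((3,3)))
    vv,uu=np.nonzero(m); X=np.array([plane(u,v,.113,K,R,t) for u,v in zip(uu,vv)])[:,:2]
    cx,cy=X@ex,X@ey;rg=np.arange(cx.min()+.02,cx.min()+.08,.01)
    print(name,"front",np.median([cx[abs(cy-c)<.005].min() for c in np.arange(cy.min()+.01,cy.max()-.01,.01)]),"sides",np.median([cy[abs(cx-c)<.005].min() for c in rg]),np.median([cy[abs(cx-c)<.005].max() for c in rg]))
    v0,v1,u0,u1=(225,290,195,265) if name=="scene" else (250,330,208,245)
    C=(229+0,0); px=im[300,223] if name=="top" else im[262,218]
    print("hsv",hsv[300,223] if name=="top" else hsv[262,218], "rod", hsv[265,228] if name=="top" else hsv[243,242])
    sub=np.zeros((480,640),bool);sub[v0:v1,u0:u1]=True
    m=(sub&(hsv[...,0]<20)&(hsv[...,1]>140)&(hsv[...,2]>150)).astype(np.uint8)
    n_,l,st,ce=cv2.connectedComponentsWithStats(m)
    if n_>1:
        k=1+st[1:,4].argmax();vv,uu=np.nonzero(l==k)
        X=np.array([plane(u,v,.014 if name=="scene" else .019,K,R,t) for u,v in zip(uu,vv)])[:,:2].astype(np.float32)
        print("handle",len(X),cv2.minAreaRect(X),X.mean(0),ce[k])
    m=sub&(hsv[...,1]<70)&(hsv[...,2]>140);vv,uu=np.nonzero(m)
    X=np.array([plane(u,v,.011,K,R,t) for u,v in zip(uu,vv)])[:,:2]
    if len(X):
        o=np.argsort(X[:,0]);print("rod",len(X),X[o[::max(1,len(o)//12)]].round(3).tolist(),"tip",X[X[:,1].argmin()],X[:,0].max())
    v0,v1,u0,u1=(290,355,405,465) if name=="scene" else (235,295,425,487)
    m=np.zeros((480,640),np.uint8);m[v0:v1,u0:u1]=((hsv[...,0]<14)&(hsv[...,1]>90))[v0:v1,u0:u1]
    c=max(cv2.findContours(m,0,1)[0],key=cv2.contourArea);e=cv2.fitEllipse(c);u,v=map(int,e[0])
    print("dish",e,[plane(*e[0],q,K,R,t).round(4) for q in(.035,.053)],"floor",np.median(P[v-5:v+6,u-5:u+6].reshape(-1,3),0))
    if name=="scene":
        for u,v,hh in((240.6,184,.0945),(241,192,.0615),(241,199.8,.0285)):
            p=P[int(round(v))-1:int(round(v))+2,int(u)-1:int(u)+3].reshape(-1,3).mean(0);w=plane(u,v,hh,K,R,t);print("hole",w.round(4),w[:2]@ex,w[:2]@ey)
print("case z",np.median(P[215:265,300:370,2]),"board z",np.median(P[215:235,405:425,2]))
E
```

```text
scene front 0.6914651605495625 sides 0.0651333402745301 0.19413883911978275
hsv [ 17 139 207] rod [ 66   7 191]
handle 22 ((0.368572860956192, 0.2535007894039154), (0.004828916862607002, 0.06788349151611328), 89.21603393554688) [0.3679608  0.25315595] [216.68181818 265.45454545]
rod 93 [[0.272, 0.252], [0.277, 0.25], [0.28, 0.245], [0.441, 0.252], [0.449, 0.254], [0.458, 0.247], [0.466, 0.249], [0.474, 0.252], [0.484, 0.244], [0.492, 0.246], [0.499, 0.226], [0.501, 0.246], [0.504, 0.241], [0.508, 0.236]] tip [0.5024619 0.2212738] 0.5077980062527631
dish ((448.9734802246094, 309.9151611328125), (3.866783618927002, 5.641479969024658), 159.6042938232422) [array([ 0.5543, -0.3713,  0.035 ]), array([ 0.5405, -0.3738,  0.053 ])] floor [ 0.54787582 -0.36849589  0.04211214]
hole [0.6137 0.3445 0.0945] 0.6924094283654765 0.12597371331724877
hole [0.6128 0.3466 0.0615] 0.6922953672229705 0.12819687488512635
hole [0.6113 0.3496 0.0285] 0.6918120057320282 0.13157517648889738
top front 0.6934605578338688 sides 0.06745210590515158 0.19640344660088915
hsv [ 16 149 240] rod [ 90   3 252]
handle 239 ((0.37385740876197815, 0.2592511475086212), (0.01938493736088276, 0.09428572654724121), 85.06510162353516) [0.37343413 0.25937352] [221.82845188 300.76150628]
rod 77 [[0.338, 0.265], [0.436, 0.251], [0.445, 0.252], [0.45, 0.25], [0.458, 0.25], [0.464, 0.251], [0.472, 0.251], [0.478, 0.249], [0.486, 0.25], [0.492, 0.245], [0.5, 0.248], [0.501, 0.232], [0.503, 0.237]] tip [0.50117355 0.22624333] 0.5039531530125383
dish ((455.8029479980469, 264.4930114746094), (40.59909439086914, 46.317138671875), 116.70479583740234) [array([ 0.4974, -0.3629,  0.035 ]), array([ 0.494 , -0.3586,  0.053 ])] floor [ 0.50093015 -0.3629615   0.02245714]
case z 0.07522644367082447 board z 0.017593500385042156
```

```bash
cat >> h.py <<'E'
def rel(x,y,z,yaw):
    """move row (cm, rad) from present pose to tool-down pose with tool x at yaw deg"""
    o=r.get_obs(); R0=Ro.from_rotvec(o["tool_rot"]); a=np.radians(yaw)
    R1=Ro.from_matrix(np.array([[np.cos(a),0,-np.sin(a)],[np.sin(a),0,np.cos(a)],[0,-1,0]]))
    return (R0.inv().apply(np.array([x,y,z])-o["tool_pos"])*100).round(2).tolist(), (R0.inv()*R1).as_rotvec().round(3).tolist()
E
sed -i 's/\[\[np.cos(a),0,-np.sin(a)\]/[[np.cos(a),0,-np.sin(a)]/' h.py
python3 -c "
from h import *
print(rel(.3735,.258,.11,-5))
print(r.get_obs()['force'])"
```

```text
([28.58, 15.32, -22.16], [0.001, -0.198, -0.0])
[1.03289185 0.33688149 0.17293924]
```

servo_tool(moves=[[28.6,15.3,-22.2,0,-0.2,0],[28.6,15.3,-22.2,0,-0.2,0],[28.6,15.3,-22.2,0,-0.2,0],[28.6,15.3,-22.2,0,-0.2,0],[28.6,15.3,-22.2,0,-0.2,0],[28.6,15.3,-22.2,0,-0.2,0],[28.6,15.3,-22.2,0,-0.2,0],[28.6,15.3,-22.2,0,-0.2,0]], gripper=0.65)

```text
clock: 1.1
tool_pos: [0.3739, 0.2569, 0.1099]
tool_rot: [-1.57, 0.071, -0.068]
force: [0.1, 0.4, 0.1]
grip_width: 0.0575
```

servo_tool(moves=[[0,0,0,0,0,0],[0,0,0,0,0,0]])

```text
clock: 1.35
tool_pos: [0.3736, 0.2591, 0.1112]
tool_rot: [-1.569, 0.065, -0.067]
force: [0.3, 0.5, 0.2]
grip_width: 0.0573
```

```bash
python3 -c "
from h import *
print(rel(.3735,.258,.028,-5))
im,d,K,R,t=cam('scene');im2=cam('top')[0]
cv2.imwrite('pics/g1.png',np.hstack([cv2.resize(im[200:300,160:260],(400,400)),cv2.resize(im2[230:330,170:270],(400,400))]))"
```

```text
([-0.0, 8.32, -0.11], [-0.0, 0.003, 0.001])
```

View pics/g1.png

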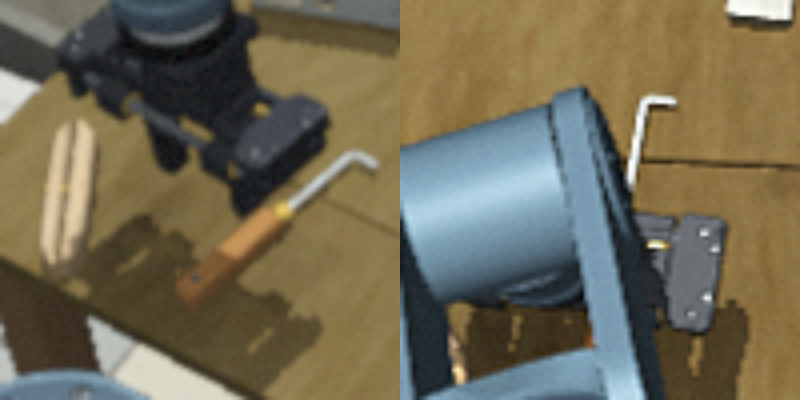

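The jaws stand over the handle, one finger on each side, and the clamp is clear of them. I'll go down and grip.

servo_tool(moves=[[0,4,0,0,0,0],[0,7,0,0,0,0],[0,8,0,0,0,0],[0,8.2,0,0,0,0],[0,8.2,0,0,0,0],[0,8.2,0,0,0,0]])

```text
clock: 2.2
tool_pos: [0.3747, 0.2584, 0.0297]
tool_rot: [-1.569, 0.066, -0.069]
force: [-0.3, 0.3, -0.1]
grip_width: 0.0573
```

servo_tool(moves=[[0,0,0,0,0,0],[0,0,0,0,0,0],[0,0,0,0,0,0],[0,0,0,0,0,0],[0,0,0,0,0,0],[0,0,0,0,0,0]], gripper=0, force=55)

```text
clock: 2.95
tool_pos: [0.3739, 0.2581, 0.0287]
tool_rot: [-1.57, 0.067, -0.067]
force: [0.1, -0.3, 0.5]
grip_width: 0.0195
```

servo_tool(moves=[[0,-2,0,0,0,0],[0,-6,0,0,0,0],[0,-11,0,0,0,0],[0,-15,0,0,0,0],[0,-17,0,0,0,0],[0,-17,0,0,0,0]])

```text
clock: 3.7
tool_pos: [0.3748, 0.2584, 0.2001]
tool_rot: [-1.568, 0.065, -0.07]
force: [-0.1, 0.2, -1.6]
grip_width: 0.0195
```

```bash
python3 -c "
from h import *
print(rel(.6154,.2093,.20,109));o=r.get_obs();print(o['joint_positions'].round(2),o['tool_pos'],o['force'])"
```

```text
([24.39, 0.08, -2.83], [0.002, -1.988, 0.004])
[ 0.34 -0.02  1.96  0.    1.2  -1.14] [0.37479369 0.25842672 0.20007274] [-0.13487396  0.2402237  -1.63232983]
```

```bash
cat >> h.py <<'E'
EX=np.array([.9455,.3256]);EY=np.array([-.3256,.9455])
def tip(ex,ey,yaw,z=.1132,L=.130):
    """row to bring hook tip to cabinet-axis coords (world projections ex,ey)"""
    a=np.radians(yaw);h=np.array([np.cos(a),np.sin(a)]);q=np.array([h[1],-h[0]])
    p=ex*EX+ey*EY-L*h-.022*q
    return p.round(4),rel(p[0],p[1],z,yaw)
E
python3 -c "
from h import *
print(tip(.672,.1275,101,.20))"
```

```text
(array([0.5971, 0.2075]), ([22.58, 0.07, -3.17], [0.002, -1.849, 0.004]))
```

servo_tool(moves=[[3,0,-0.5,0,-0.17,0],[6,0,-1,0,-0.34,0],[9,0,-1.5,0,-0.51,0],[12,0,-2,0,-0.68,0],[15,0,-2.5,0,-0.85,0],[18,0,-3,0,-1.02,0],[20,0,-3.2,0,-1.19,0],[22,0,-3.2,0,-1.36,0]])

```text
clock: 4.7
tool_pos: [0.5901, 0.2068, 0.196]
tool_rot: [-1.331, -0.989, 0.994]
force: [-0.8, 0.7, -1.2]
grip_width: 0.0196
```

servo_tool(moves=[[0.1,0,0.6,0,-0.17,0],[0.1,0,0.6,0,-0.34,0],[0.1,0,0.6,0,-0.48,0],[0.1,0,0.6,0,-0.48,0],[0.1,0,0.6,0,-0.48,0]])

```text
clock: 5.32
tool_pos: [0.5822, 0.2217, 0.1972]
tool_rot: [-1.14, -1.321, 1.341]
force: [-0.2, 0.1, -0.9]
grip_width: 0.0195
```

```bash
python3 -c "
from h import *
print(tip(.672,.1275,101));o=r.get_obs();print(o['joint_positions'].round(2),o['tool_pos'],o['force'])"
```

```text
(array([0.5971, 0.2075]), ([-1.5, 8.42, -1.25], [-0.002, -0.029, -0.016]))
[ 0.18  0.35  1.54 -0.02  1.26 -3.12] [0.58215229 0.22168453 0.19716171] [-0.16375678  0.13280181 -0.88851272]
```

The last joint reaches its limit near yaw 99, so I'll enter with the hook slanted about 19 degrees, which still fits a 13 mm hole. I'll bring the tip in front of the hole and look.

```bash
python3 -c "
from h import *
print(tip(.667,.1275+.0086,90))"
```

```text
(array([0.5643, 0.2159]), ([-0.15, 8.4, 1.84], [0.0, 0.163, -0.017]))
```

servo_tool(moves=[[-0.1,0,1.8,0,0.16,-0.017],[-0.1,0,1.8,0,0.16,-0.017],[-0.1,4,1.8,0,0.16,-0.017],[-0.1,7,1.8,0,0.16,-0.017],[-0.1,8.4,1.8,0,0.16,-0.017],[-0.1,8.4,1.8,0,0.16,-0.017],[-0.1,8.4,1.8,0,0.16,-0.017]])

```text
clock: 6.2
tool_pos: [0.5664, 0.2169, 0.1158]
tool_rot: [-1.21, -1.215, 1.209]
force: [-0.0, -0.1, -1.1]
grip_width: 0.0198
```

```bash
python3 -c "
from h import *
print(tip(.667,.1275+.0086,90));o=r.get_obs();print(o['joint_positions'].round(2),o['tool_pos'],o['force'])
im,d,K,R,t=cam('scene');np.savez('s1.npz',im=im,d=d);im2,d2,*_=cam('top');np.savez('t1.npz',im=im2,d=d2)
cv2.imwrite('pics/g2.png',np.hstack([cv2.resize(im[155:215,210:270],(400,400),interpolation=2),cv2.resize(im2[175:235,165:225],(400,400),interpolation=2)]))"
```

```text
(array([0.5643, 0.2159]), ([-0.1, 0.26, 0.21], [0.004, 0.004, 0.001]))
[ 0.17  0.41  1.63  0.    1.09 -2.98] [0.56638695 0.21685437 0.11579989] [-0.03351283 -0.09490784 -1.06918541]
```

View pics/g2.png

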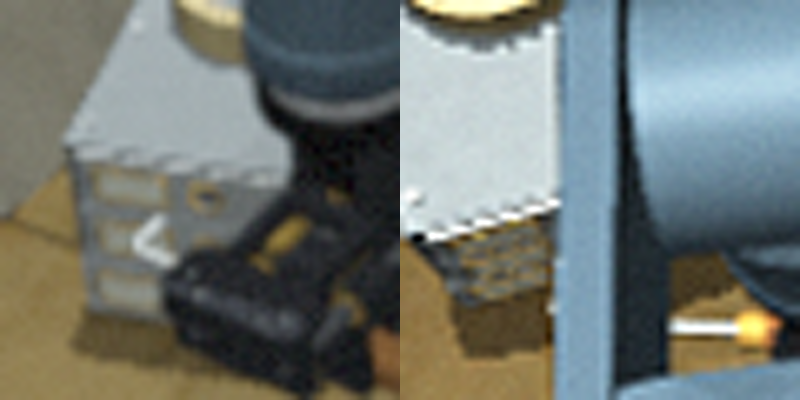

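The left half shows the hook with its elbow at about crop (137,243) and its tip at (160,215), in front of and left of the top hole at (207,193). I'll compare this with where the tip should project.

```bash
cat >> h.py <<'E'
def hook_pts(off=.0187,L=.130):
    o=r.get_obs();R0=Ro.from_rotvec(o["tool_rot"]);f=lambda x,z:o["tool_pos"]+R0.apply([x,off,z])
    return f(L,0),f(L,-.022)   # elbow, tip
def proj(X,K,R,t): p=K@(R@X+t);return p[:2]/p[2]
E
python3 - <<'E'
from h import *
c=r.get_calibration("scene");K,R,t=[np.array(c[k]) for k in("intrinsics","R","t")]
for X in hook_pts(): print(X.round(4),"cab",X[:2]@EX,X[:2]@EY,"px",proj(X,K,R,t).round(2))
for v in(0,.01):print("hole",proj(np.r_[.692*EX+(.126+v)*EY,.0945],K,R,t).round(2))
im=np.load("s1.npz")["im"];hsv=cv2.cvtColor(im,cv2.COLOR_BGR2HSV)
g=cv2.cvtColor(im,cv2.COLOR_BGR2GRAY);print(g[180:198,226:248])
E
```

```text
[0.566  0.347  0.0975] cab 0.6481209900703722 0.14376591660592608 px [230.18 191.94]
[0.588  0.347  0.0976] cab 0.6689459801890351 0.13667344321856698 px [234.66 187.74]
hole [240.54 184.09]
hole [237.41 183.61]
[[122 125 117 118 115 113 124 129 141 162 168 165 157 140 125 142 159 154
  154 158 150 142]
 [130 133 130 123 121 119 121 129 129 119 114 116 115 124 124 144 162 150
  145 144 128 132]
 [139 141 138 138 135 135 132 141 128 110 111 105 119 125 122 125 121 111
  112 118 123 138]
 [141 141 140 140 139 139 141 141 124 110 108 112 116 116 106 103 102 105
  101 106 106 109]
 [124 129 129 132 135 138 140 141 125 108 105 109 117 103  77  70  81  92
  102 109 104 108]
 [107 113 115 118 119 124 126 125 121 110 107 110 117 124 110  97  95  94
  105 103 105 107]
 [111 108 111 112 113 108 110 115 115 108 108 108 108 120 119 109 103 102
  106 103 103 106]
 [114 116 110 114 110 108 123 165 150 119 112 114 114 106 110 102 102 103
  102 104 104  98]
 [122 116 112 111 112 126 182 197 158 122 112 111 112 111 113 112 113 110
  110 109 102  73]
 [129 128 131 125 143 183 202 180 136 112 111 108 109 114 115 114 116 115
  109 105  78  51]
 [130 139 138 139 184 194 175 143 128 110 111 108 111 118 116 109 108 105
   97  81  57  43]
 [133 139 140 138 202 190 152 139 137 114 105 109 103 104  99  94  88  89
   76  54  36  32]
 [123 128 126 125 177 188 191 183 159 129 110  98  80  70  63  59  56  57
   46  34  35  32]
 [109 110 108 114 128 154 183 190 193 172 129  76  53  36  37  37  40  42
   34  31  31  45]
 [112 115 115 115 113 111 123 147 175 162 112  55  38  41  38  41  36  36
   42  41  35  52]
 [115 113 116 117 112 114 106 111 106  87  57  42  69  55  39  32  43  36
   38  34  37  40]
 [124 119 116 116 111 110 112 101  77  47  38  47  69  58  36  41  43  39
   34  39  39  42]
 [134 130 129 127 127 127 124 103  72  61  58  59  53  45  42  44  35  37
   40  44  41  35]]
```

servo_tool(moves=[[-0.3,0.4,-0.1,0,0,0],[-0.3,0.4,-0.8,0,0,0],[-0.3,0.4,-1.5,0,0,0],[-0.3,0.4,-1.9,0,0,0],[-0.3,0.4,-1.9,0,0,0],[-0.3,0.4,-1.9,0,0,0]])

```text
clock: 7.05
tool_pos: [0.5842, 0.2138, 0.1104]
tool_rot: [-1.208, -1.213, 1.21]
force: [-0.0, 0.7, -1.3]
grip_width: 0.0194
```

```bash
python3 -c "
from h import *
c=r.get_calibration('scene');K,R,t=[np.array(c[k]) for k in('intrinsics','R','t')]
for X in hook_pts(): print(X.round(4),'cab',X[:2]@EX,X[:2]@EY,'px',proj(X,K,R,t).round(2))
im=cam('scene')[0];np.savez('s2.npz',im=im);g=cv2.cvtColor(im,cv2.COLOR_BGR2GRAY);print(g[179:196,228:248]);print(r.get_obs()['force'])"
```

```text
[0.5838 0.3438 0.0918] cab 0.6639367749509464 0.13498660188509473 px [234.87 190.34]
[0.6058 0.3439 0.0918] cab 0.6847585924057717 0.12788421856072277 px [239.29 186.2 ]
[[144 159 153 152 149 134 138 160 170 172 172 163 151 148 153 156 163 174
  173 169]
 [119 115 113 114 122 125 142 161 168 166 158 141 129 142 160 159 164 166
  152 141]
 [129 126 120 117 122 129 126 118 115 113 114 121 127 145 160 153 150 150
  130 133]
 [139 137 134 134 133 138 126 112 108 109 121 124 121 122 122 115 116 121
  122 137]
 [142 140 141 142 139 140 122 112 109 108 112 115 107 103 110 106 106 110
  103 104]
 [132 134 135 136 140 141 127 113 104 106 114 102  81  75  86  99 103 105
  103 103]
 [113 117 118 122 127 127 119 106 107 118 138 129 109  99  97  98 102 107
  104 106]
 [112 116 111 108 114 112 110 109 123 181 179 143 117 108 107 106 107 105
  105 103]
 [110 113 111 110 115 114 113 128 180 205 181 131 106 103 102 102 106 108
  102 106]
 [112 110 113 114 113 116 125 182 200 178 133 112 110 112 116 111 112 110
  107 106]
 [131 125 126 122 119 121 140 205 184 131 108 110 117 116 117 113 107 109
  112 111]
 [141 137 135 136 133 132 139 198 198 165 127 118 115 105 100  89  74  76
   86  88]
 [140 139 138 140 139 141 138 163 187 184 185 173 134  97  72  50  43  43
   43  41]
 [125 129 132 136 139 140 140 125 128 154 183 180 148  87  47  35  39  36
   39  34]
 [111 112 119 119 124 127 125 116 108 112 118 127 115  71  41  46  49  41
   38  39]
 [116 117 113 111 111 112 113 105 111 109 100  85  58  44  48  62  48  41
   37  44]
 [117 114 113 111 111 112 112 112 116 118 101  75  58  51  61  64  56  46
   40  32]]
[ 0.12832418  0.00406443 -1.32883926]
```

servo_tool(moves=[[-0.15,0,-0.3,0,0,0],[-0.15,0,-0.6,0,0,0],[-0.15,0,-0.9,0,0,0],[-0.15,0,-1.1,0,0,0],[-0.15,0,-1.1,0,0,0]])

```text
clock: 7.72
tool_pos: [0.5955, 0.2123, 0.1105]
tool_rot: [-1.209, -1.213, 1.21]
force: [0.1, -0.0, -1.7]
grip_width: 0.0194
```

servo_tool(moves=[[0,0,-0.3,0,0,0],[0,0,-0.6,0,0,0],[0,0,-0.6,0,0,0]])

```text
clock: 8.1
tool_pos: [0.6016, 0.2123, 0.1106]
tool_rot: [-1.209, -1.213, 1.21]
force: [-0.9, 0.4, -0.3]
grip_width: 0.0193
```

servo_tool(moves=[[0,0,-0.3,0,0,0],[0,0,-0.6,0,0,0],[0,0,-0.8,0,0,0],[0,0,-0.8,0,0,0]])

```text
clock: 8.6
tool_pos: [0.6095, 0.2123, 0.1105]
tool_rot: [-1.209, -1.213, 1.21]
force: [0.7, 0.9, -0.8]
grip_width: 0.0195
```

```bash
python3 -c "
from h import *
for X in hook_pts(): print(X.round(4),'cab',X[:2]@EX,X[:2]@EY)
im=cam('scene')[0];cv2.imwrite('pics/g3.png',cv2.resize(im[155:215,210:270],(480,480),interpolation=2));o=r.get_obs();print(o['force'],o['tool_pos'],o['joint_positions'].round(2))"
```

```text
[0.6092 0.3423 0.0919] cab 0.687427449084159 0.12534571792571336
[0.6312 0.3424 0.092 ] cab 0.7082485953797629 0.11824141294295393
[ 0.09238184 -0.20123658 -1.26148634] [0.6093651  0.21231589 0.11052629] [ 0.15  0.5   1.53  0.    1.12 -2.99]
```

View pics/g3.png

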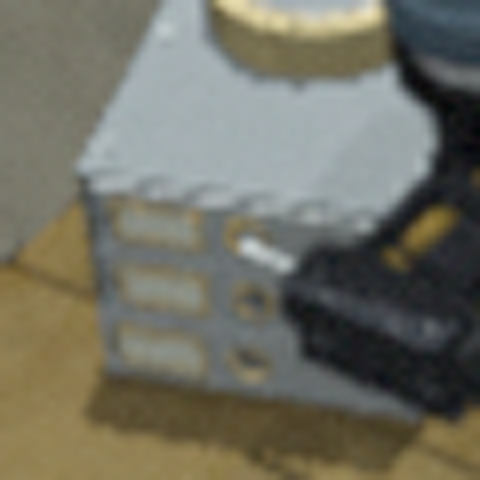

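The tip is through the top hole without contact force, and the elbow is just in front of it at px (240,185). Next I'll work out the elbow path for the turn that keeps the most clearance in the hole.

```bash
python3 - <<'E'
from h import *
# coords mm: x from outer face inward, y from hole centre; rod/bent as capsules r=2.5 sampled on axis
def rect(P,x0,x1,y0,y1):
    dx=np.maximum(np.maximum(x0-P[:,0],P[:,0]-x1),0);dy=np.maximum(np.maximum(y0-P[:,1],P[:,1]-y1),0);return np.hypot(dx,dy).min()
s=np.linspace(0,1,80)[:,None];prev=None
for yaw in range(71,-1,-5):
    a=np.radians(max(yaw,0));h=np.array([np.cos(a),np.sin(a)]);q=np.array([h[1],-h[0]]);best=None
    L=np.vstack([-s*82*h,s*22*q,[[0,0]]])
    for x in np.arange(-9,10,.5):
        for y in np.arange(-6,7,.5):
            P=L+[x,y];c=min(rect(P,0,3,6,60),rect(P,0,3,-60,-6))-2.5
            b=c-(.02*np.hypot(x-prev[0],y-prev[1])if prev is not None else 0)
            if c>0 and (best is None or min(c,2.2)+.1*(b-c)>best[0]): best=(min(c,2.2)+.1*(b-c),c,x,y)
    if best: prev=best[2:];print(yaw+19,"elbow",prev,"clear",round(best[1],2))
E
```

```text
90 elbow (np.float64(-9.0), np.float64(3.5)) clear 2.58
85 elbow (np.float64(-9.0), np.float64(4.5)) clear 2.21
80 elbow (np.float64(-7.5), np.float64(5.0)) clear 2.01
75 elbow (np.float64(-0.5), np.float64(1.5)) clear 1.76
70 elbow (np.float64(0.5), np.float64(1.5)) clear 1.76
65 elbow (np.float64(1.5), np.float64(1.5)) clear 1.64
60 elbow (np.float64(2.0), np.float64(1.5)) clear 1.67
55 elbow (np.float64(3.0), np.float64(1.5)) clear 1.83
50 elbow (np.float64(9.0), np.float64(4.5)) clear 1.88
45 elbow (np.float64(6.5), np.float64(2.5)) clear 2.2
40 elbow (np.float64(6.5), np.float64(2.0)) clear 2.49
35 elbow (np.float64(6.5), np.float64(2.0)) clear 2.31
30 elbow (np.float64(6.5), np.float64(1.5)) clear 2.37
25 elbow (np.float64(7.0), np.float64(1.5)) clear 2.26
20 elbow (np.float64(8.0), np.float64(1.0)) clear 2.59
```

```bash
cat >> h.py <<'E'
H0=.1250;F0=.692
def elb(x,y,yaw,z=None,L=.130):
    a=np.radians(yaw);h=np.array([np.cos(a),np.sin(a)]);p=(F0+x/1e3)*EX+(H0+y/1e3)*EY-L*h
    z=r.get_obs()["tool_pos"][2] if z is None else z
    A,B=rel(p[0],p[1],z,yaw);return A+B
def where():
    o=r.get_obs();R0=Ro.from_rotvec(o["tool_rot"]).as_matrix();e,t=hook_pts()
    print("elbow mm",((e[:2]@EX-F0)*1e3).round(1),((e[:2]@EY-H0)*1e3).round(1),"yaw",np.degrees(np.arctan2(R0[1,0],R0[0,0])).round(1),"z",e[2].round(4),"F cab",(o["force"][:2]@EX).round(1),(o["force"][:2]@EY).round(1),o["force"][2].round(1),"T",o["wrist_torque"].round(2))
E
python3 -c "
from h import *
where()
for q in [(-4,1.5,88),(-2.5,1.5,82),(-.5,1.5,75),(.5,1.5,70),(1.5,1.5,65),(2,1.5,60),(3,1.5,55),(4,2,50),(5,2,45),(6.5,2,40),(6.5,2,35),(6.5,1.5,30),(7,1.5,25),(8,1,19)]: print(q,[round(v,2) for v in elb(*q)])"
```

```text
elbow mm -4.7 0.4 yaw 90.2 z 0.0919 F cab 0.0 -0.2 -1.3 T [ 0.1   0.05 -0.04]
(-4, 1.5, 88) [0.14, -0.0, 0.46, 0.0, 0.04, 0.0]
(-2.5, 1.5, 82) [0.31, -0.0, 1.67, 0.0, 0.14, 0.0]
(-0.5, 1.5, 75) [0.7, -0.0, 3.04, 0.0, 0.27, 0.0]
(0.5, 1.5, 70) [1.07, -0.01, 4.02, 0.0, 0.35, 0.0]
(1.5, 1.5, 65) [1.54, -0.01, 4.97, 0.0, 0.44, 0.0]
(2, 1.5, 60) [2.08, -0.01, 5.93, 0.0, 0.53, 0.0]
(3, 1.5, 55) [2.73, -0.01, 6.79, 0.0, 0.61, 0.0]
(4, 2, 50) [3.5, -0.01, 7.61, 0.0, 0.7, 0.0]
(5, 2, 45) [4.3, -0.01, 8.35, 0.0, 0.79, 0.0]
(6.5, 2, 40) [5.19, -0.01, 8.97, 0.0, 0.88, 0.0]
(6.5, 2, 35) [6.09, -0.01, 9.66, 0.0, 0.96, 0.0]
(6.5, 1.5, 30) [7.0, -0.01, 10.25, 0.0, 1.05, 0.0]
(7, 1.5, 25) [8.02, -0.01, 10.72, 0.0, 1.14, 0.0]
(8, 1, 19) [9.27, -0.01, 11.12, 0.0, 1.24, 0.0]
```

servo_tool(moves=[[0.14,0,0.46,0,0.04,0],[0.22,0,1.1,0,0.09,0],[0.31,0,1.67,0,0.14,0],[0.48,0,2.35,0,0.2,0],[0.7,0,3.04,0,0.27,0],[0.7,0,3.04,0,0.27,0]])

```text
clock: 9.4
tool_pos: [0.5784, 0.2195, 0.1105]
tool_rot: [-1.324, -1.012, 1.01]
force: [-0.3, -0.4, -0.9]
grip_width: 0.0192
```

```bash
python3 -c "
from h import *
where()
for q in [(-.5,1.5,75),(.5,1.5,70),(1.5,1.5,65),(2,1.5,60),(3,1.5,55),(4,2,50),(5,2,45)]: print(q,[round(v,2) for v in elb(*q)])"
```

```text
elbow mm -0.5 1.6 yaw 74.8 z 0.0919 F cab -0.5 -0.2 -0.9 T [0.09 0.05 0.02]
(-0.5, 1.5, 75) [-0.01, 0.0, -0.06, 0.0, -0.0, 0.0]
(0.5, 1.5, 70) [0.09, -0.0, 0.99, 0.0, 0.08, 0.0]
(1.5, 1.5, 65) [0.29, -0.0, 2.03, 0.0, 0.17, 0.0]
(2, 1.5, 60) [0.56, -0.0, 3.1, 0.0, 0.26, 0.0]
(3, 1.5, 55) [0.95, -0.0, 4.1, 0.0, 0.34, 0.0]
(4, 2, 50) [1.48, -0.0, 5.09, 0.0, 0.43, 0.0]
(5, 2, 45) [2.05, -0.0, 6.02, 0.0, 0.52, 0.0]
```

No contact so far, so I'll go on turning.

servo_tool(moves=[[0.09,0,0.99,0,0.085,0],[0.29,0,2.03,0,0.17,0],[0.29,0,2.03,0,0.17,0]])

```text
clock: 9.78
tool_pos: [0.5598, 0.2276, 0.1105]
tool_rot: [-1.384, -0.885, 0.882]
force: [-0.1, 0.1, -0.4]
grip_width: 0.0196
```

servo_tool(moves=[[0.17,0,1.1,0,0.087,0],[0.45,0,2.17,0,0.175,0],[0.45,0,2.17,0,0.175,0]])

```text
clock: 10.15
tool_pos: [0.5425, 0.2408, 0.1106]
tool_rot: [-1.438, -0.752, 0.749]
force: [0.5, 0.7, -1.5]
grip_width: 0.0194
```

```bash
python3 -c "
from h import *
where()
for q in [(3,1.5,55),(4,2,50),(5,2,45),(6.5,2,40),(6.5,2,35),(6.5,1.5,30),(7,1.5,25),(8,1,19)]: print(q,[round(v,2) for v in elb(*q)])"
```

```text
elbow mm 4.4 2.7 yaw 55.1 z 0.0921 F cab 0.7 0.6 -1.5 T [0.05 0.1  0.02]
(3, 1.5, 55) [-0.18, -0.0, 0.01, 0.0, 0.0, 0.0]
(4, 2, 50) [-0.02, -0.0, 1.13, 0.0, 0.09, 0.0]
(5, 2, 45) [0.21, -0.0, 2.19, 0.0, 0.18, 0.0]
(6.5, 2, 40) [0.58, -0.0, 3.21, 0.0, 0.26, 0.0]
(6.5, 2, 35) [0.93, -0.0, 4.29, 0.0, 0.35, 0.0]
(6.5, 1.5, 30) [1.33, -0.0, 5.3, 0.0, 0.44, 0.0]
(7, 1.5, 25) [1.9, -0.0, 6.28, 0.0, 0.53, 0.0]
(8, 1, 19) [2.69, -0.0, 7.32, 0.0, 0.63, 0.0]
```

servo_tool(moves=[[-0.02,0,1.1,0,0.09,0],[0.21,0,2.19,0,0.18,0],[0.55,0,3.21,0,0.26,0],[0.55,0,3.21,0,0.26,0]])

```text
clock: 10.65
tool_pos: [0.5196, 0.2637, 0.1106]
tool_rot: [-1.5, -0.552, 0.548]
force: [-0.0, -0.2, -0.7]
grip_width: 0.0194
```

```bash
python3 -c "
from h import *
where()
for q in [(6.5,2,40),(6.5,2,35),(6.5,1.5,30),(7,1.5,25),(8,1,19)]: print(q,[round(v,2) for v in elb(*q)])"
```

```text
elbow mm 6.4 2.3 yaw 40.3 z 0.0922 F cab -0.1 -0.2 -0.7 T [0.06 0.03 0.01]
(6.5, 2, 40) [0.01, -0.0, 0.03, 0.0, 0.01, 0.0]
(6.5, 2, 35) [0.06, -0.0, 1.16, 0.0, 0.09, 0.0]
(6.5, 1.5, 30) [0.2, -0.0, 2.24, 0.0, 0.18, 0.0]
(7, 1.5, 25) [0.49, -0.0, 3.33, 0.0, 0.27, 0.0]
(8, 1, 19) [0.99, -0.0, 4.54, 0.0, 0.37, 0.0]
```

servo_tool(moves=[[0.06,0,1.16,0,0.09,0],[0.2,0,2.24,0,0.18,0],[0.49,0,3.33,0,0.27,0],[0.99,0,4.54,0,0.37,0],[0.99,0,4.54,0,0.37,0]])

```text
clock: 11.28
tool_pos: [0.4981, 0.3048, 0.1105]
tool_rot: [-1.555, -0.263, 0.259]
force: [1.1, -0.0, -0.5]
grip_width: 0.0193
```

```bash
python3 -c "
from h import *
where()
for q in [(5,1,19),(0,1,19),(-92,1,19)]: print(q,[round(v,2) for v in elb(*q)])"
```

```text
elbow mm 8.3 1.2 yaw 19.1 z 0.0921 F cab 1.0 -0.4 -0.5 T [0.02 0.06 0.01]
(5, 1, 19) [-0.32, -0.0, 0.0, 0.0, 0.0, 0.0]
(0, 1, 19) [-0.82, -0.0, 0.0, 0.0, 0.0, 0.0]
(-92, 1, 19) [-10.02, -0.03, 0.02, 0.0, 0.0, 0.0]
```

The turn is complete with the bent part behind the front. Now I'll pull slowly.

servo_tool(moves=[[-0.2,0,0,0,0,0],[-0.4,0,0,0,0,0],[-0.5,0,0,0,0,0],[-0.5,0,0,0,0,0]])

```text
clock: 11.78
tool_pos: [0.4933, 0.3029, 0.1106]
tool_rot: [-1.555, -0.26, 0.256]
force: [1.7, -0.1, -0.4]
grip_width: 0.0192
```

servo_tool(moves=[[-0.1,0,0,0,0,0],[-0.2,0,0,0,0,0],[-0.3,0,0,0,0,0],[-0.3,0,0,0,0,0]])

```text
clock: 12.28
tool_pos: [0.4916, 0.3025, 0.1111]
tool_rot: [-1.554, -0.262, 0.253]
force: [7.1, 1.6, -2.3]
grip_width: 0.0193
```

servo_tool(moves=[[-0.1,0,0,0,0,0],[-0.2,0,0,0,0,0],[-0.3,0,0,0,0,0],[-0.3,0,0,0,0,0]])

```text
clock: 12.78
tool_pos: [0.4909, 0.302, 0.112]
tool_rot: [-1.554, -0.266, 0.249]
force: [14.6, 3.3, -5.5]
grip_width: 0.0197
```

servo_tool(moves=[[-0.05,0,0,0,0,0],[-0.1,0,0,0,0,0],[-0.15,0,0,0,0,0],[-0.2,0,0,0,0,0]])

```text
clock: 13.28
tool_pos: [0.4906, 0.3016, 0.1126]
tool_rot: [-1.553, -0.269, 0.246]
force: [18.9, 3.9, -6.4]
grip_width: 0.0194
```

```bash
python3 -c "
from h import *
where()"
```

```text
elbow mm 0.3 -0.0 yaw 18.8 z 0.0958 F cab 19.2 -2.4 -6.4 T [ 0.5  -2.25 -0.08]
```

The hook is riding up against the top of the hole (Fz -6). I'll lower it a little and then go on.

servo_tool(moves=[[0.1,0.15,0,0,0,0],[0.1,0.3,0,0,0,0],[0.1,0.35,0,0,0,0]])

```text
clock: 13.65
tool_pos: [0.4904, 0.3017, 0.1091]
tool_rot: [-1.554, -0.267, 0.248]
force: [10.8, 2.0, 0.4]
grip_width: 0.0197
```

servo_tool(moves=[[-0.1,0,0,0,0,0],[-0.2,0,0,0,0,0],[-0.3,0,0,0,0,0]])

```text
clock: 14.02
tool_pos: [0.4898, 0.3013, 0.1102]
tool_rot: [-1.553, -0.271, 0.244]
force: [19.2, 4.1, -2.3]
grip_width: 0.0197
```

```bash
python3 -c "
from h import *
where()
im=cam('scene')[0];cv2.imwrite('pics/g4.png',cv2.resize(im[150:250,180:280],(500,500),interpolation=2))"
```

```text
elbow mm -0.4 -0.1 yaw 18.8 z 0.0938 F cab 19.5 -2.4 -2.3 T [ 0.67 -2.87 -0.01]
```

View pics/g4.png

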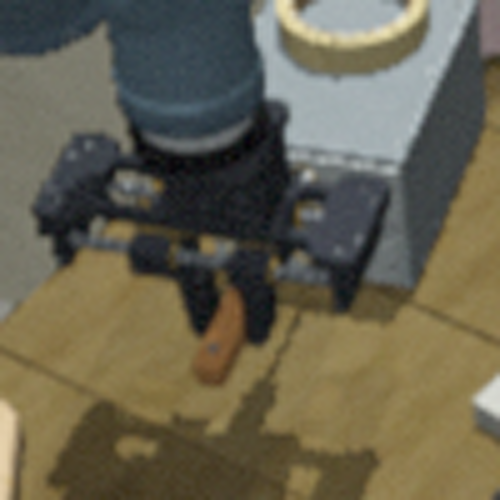

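The handle is still held between the fingers, with its back end slightly low at crop (210,370). The force is along the pull, and the spring ball may need a few mm of travel, so I'll go on in small steps.

servo_tool(moves=[[-0.05,0.05,0,0,0,0],[-0.1,0.05,0,0,0,0],[-0.15,0.05,0,0,0,0],[-0.15,0.05,0,0,0,0]])

```text
clock: 14.58
tool_pos: [0.4896, 0.3011, 0.1102]
tool_rot: [-1.552, -0.273, 0.241]
force: [22.0, 4.4, -3.8]
grip_width: 0.0194
```

```bash
python3 -c "
from h import *
where()"
```

```text
elbow mm -0.7 -0.2 yaw 18.8 z 0.0942 F cab 22.3 -3.0 -3.8 T [ 0.76 -3.1  -0.01]
```

servo_tool(moves=[[-0.05,0.08,0,0,0,0],[-0.1,0.1,0,0,0,0],[-0.15,0.1,0,0,0,0],[-0.15,0.1,0,0,0,0]])

```text
clock: 15.08
tool_pos: [0.4894, 0.301, 0.1099]
tool_rot: [-1.552, -0.275, 0.239]
force: [23.9, 6.0, -3.5]
grip_width: 0.0193
```

```bash
python3 -c "
from h import *
where()
c=r.get_calibration('scene');K,R,t=[np.array(c[k]) for k in('intrinsics','R','t')];o=r.get_obs();R0=Ro.from_rotvec(o['tool_rot'])
print('handle tail predicted px',proj(o['tool_pos']+R0.apply([-.048,.0087,0]),K,R,t),proj(o['tool_pos']+R0.apply([-.048,.0287,0]),K,R,t), R0.as_matrix().round(3).tolist())
im,d,*_=cam('scene');P=cloud(d,K,R,t);hsv=cv2.cvtColor(im,cv2.COLOR_BGR2HSV);m=np.zeros((480,640),bool);m[205:232,215:232]=True
m&=(hsv[...,0]<14)&(hsv[...,1]>110)&(P[...,2]>.03);vv,uu=np.nonzero(m);q=P[m];print(len(q));o2=np.argsort(q[:,:2]@EX);
for i in np.array_split(o2,5):print((q[i,:2]@EX).mean().round(4),(q[i,:2]@EY).mean().round(4),q[i,2].min().round(4),np.median(q[i,2]).round(4),q[i,2].max().round(4))
print('tail px',uu.min(),vv.max())"
```

```text
elbow mm -0.8 -0.3 yaw 18.8 z 0.0942 F cab 24.6 -2.1 -3.5 T [ 0.9  -3.56  0.02]
handle tail predicted px [220.67206632 223.56863155] [221.63360964 228.39476023] [[0.946, 0.022, -0.322], [0.322, 0.007, 0.947], [0.023, -1.0, -0.0]]
3
0.5262 0.107 0.1562 0.1562 0.1562
0.5513 0.1154 0.1114 0.1114 0.1114
0.5568 0.1336 0.1024 0.1024 0.1024<string>:8: RuntimeWarning: Mean of empty slice.
  ret = ret.dtype.type(ret / rcount)
Traceback (most recent call last):
ValueError: zero-size array to reduction operation minimum which has no identity
```

```bash
python3 -c "
from h import *
im=cam('scene')[0];im2=cam('top')[0];np.savez('s5.npz',im=im,im2=im2)
f=lambda a:cv2.resize(a,(400,400),interpolation=2)
cv2.imwrite('pics/g5.png',np.vstack([np.hstack([f(im[155:215,210:270]),f(im2[175:245,150:220])])]))"
```

```text
(no output)
```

View pics/g5.png

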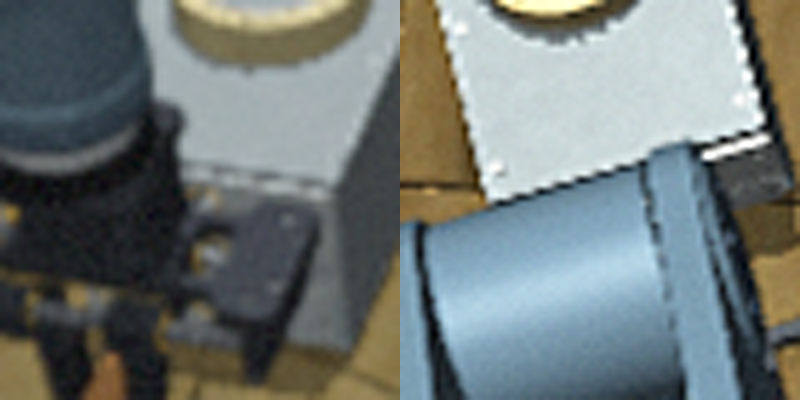

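servo_tool(moves=[[0,0.1,-0.1,0,0,0],[0,0.1,-0.1,0,0,0],[0,0.1,-0.1,0,0,0],[0,0.1,-0.1,0,0,0]])

```text
clock: 15.72
tool_pos: [0.4896, 0.3004, 0.109]
tool_rot: [-1.551, -0.276, 0.239]
force: [23.4, 7.9, -2.5]
grip_width: 0.0196
```

```bash
python3 -c "
from h import *
where()"
```

```text
elbow mm -0.9 -0.8 yaw 18.8 z 0.0934 F cab 24.7 -0.2 -2.5 T [ 1.03 -3.43  0.16]
```

servo_tool(moves=[[-0.05,0.05,0,0,0,0],[-0.1,0.05,0,0,0,0],[-0.15,0.05,0,0,0,0],[-0.15,0.05,0,0,0,0]])

```text
clock: 16.23
tool_pos: [0.4894, 0.3002, 0.1091]
tool_rot: [-1.551, -0.278, 0.237]
force: [27.0, 8.2, -2.6]
grip_width: 0.0193
```

```bash
python3 -c "
from h import *
where()"
```

```text
elbow mm -1.1 -1.0 yaw 18.8 z 0.0939 F cab 28.2 -1.1 -2.6 T [ 1.21 -3.98  0.29]
```

28 N with almost no movement is more than the catch needs, so something is rigidly in the way and pulling harder is wrong. I'll relax and feel for the bottom and top edges of the hole to get the true hook height.

servo_tool(moves=[[0.4,0,0,0,0,0],[0.8,0,0,0,0,0],[1.2,0,0,0,0,0],[1.4,0,0,0,0,0],[1.4,0,0,0,0,0]])

```text
clock: 16.85
tool_pos: [0.4925, 0.3021, 0.1039]
tool_rot: [-1.555, -0.259, 0.257]
force: [1.1, -0.5, 3.8]
grip_width: 0.0194
```

```bash
python3 -c "
from h import *
where()"
```

```text
elbow mm 2.1 -0.1 yaw 18.8 z 0.0854 F cab 0.9 -0.8 3.8 T [ 0.19 -0.53 -0.03]
```

servo_tool(moves=[[0,0.1,0,0,0,0],[0,0.2,0,0,0,0],[0,0.3,0,0,0,0],[0,0.3,0,0,0,0]])

```text
clock: 17.35
tool_pos: [0.4926, 0.302, 0.1008]
tool_rot: [-1.555, -0.259, 0.257]
force: [-0.4, -0.5, 3.6]
grip_width: 0.0196
```

servo_tool(moves=[[0,0.1,0,0,0,0],[0,0.2,0,0,0,0],[0,0.3,0,0,0,0],[0,0.3,0,0,0,0]])

```text
clock: 17.85
tool_pos: [0.4926, 0.302, 0.0977]
tool_rot: [-1.555, -0.259, 0.257]
force: [-0.3, -0.9, 4.4]
grip_width: 0.0194
```

```bash
python3 -c "
from h import *
where()"
```

```text
elbow mm 2.1 -0.3 yaw 18.8 z 0.0792 F cab -0.6 -0.7 4.4 T [ 0.15 -0.39 -0.03]
```

The hole's play has been felt: the rod is on the bottom edge now, and the handle pitches in the grip at about 5 N. In every pull so far the rod sat on the top edge. I'll re-level it against the top edge, then centre it and pull from mid height.

servo_tool(moves=[[0.1,-0.4,0,0,0,0],[0.3,-0.8,0,0,0,0],[0.3,-1.2,0,0,0,0],[0.3,-1.5,0,0,0,0],[0.3,-1.5,0,0,0,0]])

```text
clock: 18.48
tool_pos: [0.4951, 0.3028, 0.1125]
tool_rot: [-1.555, -0.259, 0.257]
force: [1.4, -0.2, -6.1]
grip_width: 0.0191
```

servo_tool(moves=[[0,-0.2,0,0,0,0],[0,-0.4,0,0,0,0],[0,-0.4,0,0,0,0]])

```text
clock: 18.85
tool_pos: [0.4952, 0.3028, 0.1168]
tool_rot: [-1.555, -0.259, 0.257]
force: [0.8, 0.5, -6.2]
grip_width: 0.0193
```

servo_tool(moves=[[0,0.3,0,0,0,0],[0,0.5,0,0,0,0],[0,0.5,0,0,0,0]])

```text
clock: 19.23
tool_pos: [0.4961, 0.3032, 0.1123]
tool_rot: [-1.555, -0.261, 0.255]
force: [-0.5, 0.1, -0.9]
grip_width: 0.0196
```

```bash
python3 -c "
from h import *
where()"
```

```text
elbow mm 5.8 -0.2 yaw 18.8 z 0.0941 F cab -0.4 0.3 -0.9 T [0.03 0.01 0.04]
```

servo_tool(moves=[[-0.2,0,0,0,0,0],[-0.4,0.05,0,0,0,0],[-0.6,0.1,0,0,0,0],[-0.6,0.1,0,0,0,0]])

```text
clock: 19.73
tool_pos: [0.4916, 0.3015, 0.1119]
tool_rot: [-1.554, -0.263, 0.253]
force: [4.5, 1.6, -2.0]
grip_width: 0.0196
```

servo_tool(moves=[[-0.1,0.05,0,0,0,0],[-0.2,0.1,0,0,0,0],[-0.3,0.15,0,0,0,0],[-0.3,0.15,0,0,0,0]])

```text
clock: 20.23
tool_pos: [0.4909, 0.3011, 0.1114]
tool_rot: [-1.553, -0.267, 0.249]
force: [10.9, 3.0, -2.5]
grip_width: 0.0195
```

```bash
python3 -c "
from h import *
where()"
```

```text
elbow mm 0.4 -0.6 yaw 18.8 z 0.0943 F cab 11.2 -0.7 -2.5 T [ 0.53 -1.49  0.12]
```

servo_tool(moves=[[-0.05,0.15,0,0,0,0],[-0.15,0.25,0,0,0,0],[-0.2,0.3,0,0,0,0],[-0.2,0.3,0,0,0,0]])

```text
clock: 20.72
tool_pos: [0.4907, 0.3009, 0.1096]
tool_rot: [-1.553, -0.27, 0.245]
force: [13.2, 3.8, -0.0]
grip_width: 0.0194
```

```bash
python3 -c "
from h import *
where()"
```

```text
elbow mm 0.2 -0.7 yaw 18.8 z 0.0929 F cab 13.7 -0.7 -0.0 T [ 0.68 -2.11  0.13]
```

servo_tool(moves=[[-0.05,0.0,0,0,0,0],[-0.1,0.05,0,0,0,0],[-0.15,0.05,0,0,0,0],[-0.2,0.05,0,0,0,0],[-0.25,0.05,0,0,0,0],[-0.25,0.05,0,0,0,0]])

```text
clock: 21.48
tool_pos: [0.4903, 0.3006, 0.11]
tool_rot: [-1.552, -0.274, 0.241]
force: [19.1, 4.9, -1.3]
grip_width: 0.0192
```

```bash
python3 -c "
from h import *
where()"
```

```text
elbow mm -0.2 -0.8 yaw 18.8 z 0.094 F cab 19.6 -1.5 -1.3 T [ 0.93 -2.81  0.16]
```

servo_tool(moves=[[-0.05,0.05,0,0,0,0],[-0.1,0.05,0,0,0,0],[-0.15,0.05,0,0,0,0],[-0.2,0.05,0,0,0,0],[-0.2,0.05,0,0,0,0]])

```text
clock: 22.1
tool_pos: [0.4893, 0.3002, 0.11]
tool_rot: [-1.552, -0.275, 0.24]
force: [20.9, 7.1, -1.3]
grip_width: 0.0195
```

```bash
python3 -c "
from h import *
where()
im,d,K,R,t=cam('scene');im2,d2,K2,R2,t2=cam('top')
for n,(i,dd,k,rr,tt) in dict(s=(im,d,K,R,t),t=(im2,d2,K2,R2,t2)).items():
    P=cloud(dd,k,rr,tt);ex=P[...,:2]@EX;ey=P[...,:2]@EY
    for z0,z1 in((.012,.045),(.045,.075),(.08,.109),(.108,.118)):
        for y0,y1 in((.07,.085),(.085,.1),(.165,.19)):
            q=ex[(P[...,2]>z0)&(P[...,2]<z1)&(ey>y0)&(ey<y1)&(ex>.66)&(ex<.72)]
            if len(q)>4:print(n,z0,y0,len(q),np.percentile(q,[5,25,50]).round(4))
"
```

```text
elbow mm -1.2 -0.9 yaw 18.8 z 0.0942 F cab 22.1 -0.1 -1.3 T [ 1.02 -3.1   0.21]
s 0.012 0.07 34 [0.6877 0.6914 0.6924]
s 0.012 0.085 12 [0.6893 0.6907 0.6914]
s 0.012 0.165 7 [0.6884 0.6915 0.6937]
s 0.045 0.07 20 [0.6886 0.6913 0.6928]
s 0.08 0.07 10 [0.6861 0.6886 0.69  ]
s 0.08 0.085 7 [0.6866 0.6901 0.6927]
s 0.108 0.07 34 [0.6875 0.6949 0.705 ]
s 0.108 0.085 33 [0.686  0.6943 0.7048]
t 0.012 0.07 18 [0.6882 0.6896 0.6904]
t 0.012 0.085 18 [0.6889 0.6896 0.6901]
t 0.045 0.07 15 [0.6889 0.6892 0.6896]
t 0.045 0.085 12 [0.6884 0.6895 0.6902]
t 0.08 0.07 26 [0.6853 0.6862 0.6871]
t 0.08 0.085 26 [0.6855 0.6872 0.6887]
t 0.08 0.165 12 [0.6988 0.7014 0.7039]
t 0.108 0.07 57 [0.6874 0.6969 0.705 ]
t 0.108 0.085 54 [0.6865 0.6987 0.7052]
t 0.108 0.165 79 [0.6935 0.6995 0.7064]
```

The top camera shows the top front about 3 mm ahead of the lower two, so the tray is moving against the ball. I'll go on gently.

servo_tool(moves=[[-0.05,0,0,0,0,0],[-0.1,0,0,0,0,0],[-0.15,0,0,0,0,0],[-0.2,0.03,0,0,0,0],[-0.2,0.03,0,0,0,0]])

```text
clock: 22.82
tool_pos: [0.4818, 0.2981, 0.1072]
tool_rot: [-1.554, -0.265, 0.251]
force: [0.9, 0.7, -0.6]
grip_width: 0.0195
```

```bash
python3 -c "
from h import *
where()"
```

```text
elbow mm -9.2 -0.4 yaw 18.8 z 0.0896 F cab 1.1 0.3 -0.6 T [ 0.13 -0.26  0.03]
```

The catch has sprung. I'll draw the tray out and correct the height.

servo_tool(moves=[[-0.5,-0.15,0,0,0,0],[-1.5,-0.25,0,0,0,0],[-2.5,-0.25,0,0,0,0],[-3.5,-0.25,0,0,0,0],[-4.5,-0.25,0,0,0,0],[-4.5,-0.25,0,0,0,0]])

```text
clock: 23.58
tool_pos: [0.4346, 0.2824, 0.107]
tool_rot: [-1.555, -0.258, 0.259]
force: [0.5, 0.5, -1.3]
grip_width: 0.0198
```

```bash
python3 -c "
from h import *
where()"
```

```text
elbow mm -59.2 0.2 yaw 18.9 z 0.0882 F cab 0.6 0.3 -1.3 T [ 0.05  0.07 -0.04]
```

```bash
cat >> h.py <<'E'
def fronts():
    im,d,K,R,t=cam('top');P=cloud(d,K,R,t);ex=P[...,:2]@EX;ey=P[...,:2]@EY
    for z0,z1 in((.015,.042),(.05,.073),(.084,.107)):
        q=ex[(P[...,2]>z0)&(P[...,2]<z1)&(ey>.068)&(ey<.10)&(ex>.56)&(ex<.71)]
        if len(q): print("front",z0,len(q),np.percentile(q,[5,25,50]).round(4))
    return im
E
python3 -c "
from h import *
im=fronts();s=cam('scene')[0]
f=lambda a:cv2.resize(a,(400,400),interpolation=2)
cv2.imwrite('pics/g6.png',np.hstack([f(s[150:250,180:280]),f(im[175:275,150:250])]))"
```

```text
front 0.015 14 [0.689  0.6894 0.6908]
front 0.05 15 [0.6883 0.6897 0.6901]
front 0.084 116 [0.6268 0.6289 0.6534]
```

View pics/g6.png

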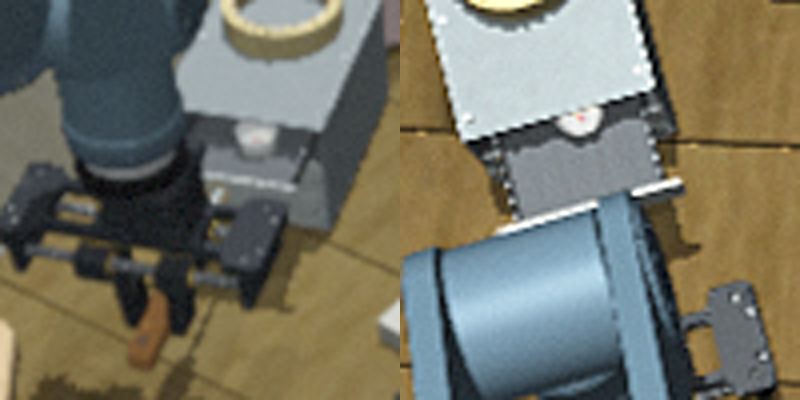

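The tray follows and is about 62 mm out, with the jar upright at the case edge. I'll draw it on to the stop.

servo_tool(moves=[[-0.8,-0.1,0,0,0,0],[-1.6,-0.2,0,0,0,0],[-2.4,-0.3,0,0,0,0],[-3.2,-0.3,0,0,0,0],[-3.5,-0.3,0,0,0,0],[-3.5,-0.3,0,0,0,0]])

```text
clock: 24.42
tool_pos: [0.4027, 0.2714, 0.1104]
tool_rot: [-1.555, -0.259, 0.257]
force: [-0.3, 0.4, 0.1]
grip_width: 0.0199
```

servo_tool(moves=[[-0.1,0,0,0,0,0],[-0.2,0,0,0,0,0],[-0.3,0,0,0,0,0],[-0.4,0,0,0,0,0],[-0.4,0,0,0,0,0]])

```text
clock: 25.05
tool_pos: [0.3995, 0.2702, 0.1105]
tool_rot: [-1.555, -0.259, 0.256]
force: [2.7, -0.1, -1.5]
grip_width: 0.0195
```

```bash
python3 -c "
from h import *
where();fronts()"
```

```text
elbow mm -96.3 0.0 yaw 18.8 z 0.092 F cab 2.5 -1.0 -1.5 T [ 0.14 -0.23  0.02]
front 0.015 11 [0.6886 0.6891 0.6902]
front 0.05 16 [0.6888 0.6892 0.6899]
front 0.084 163 [0.5907 0.6068 0.6396]
```

servo_tool(moves=[[-0.1,0,0,0,0,0],[-0.2,0,0,0,0,0],[-0.3,0,0,0,0,0],[-0.4,0,0,0,0,0],[-0.4,0,0,0,0,0]])

```text
clock: 25.72
tool_pos: [0.3981, 0.2696, 0.1115]
tool_rot: [-1.554, -0.264, 0.252]
force: [9.0, 2.4, -2.4]
grip_width: 0.0194
```

```bash
sed -i 's/^H0=.*/H0=.1250;F0=.692-.0025-.100/' h.py; python3 -c "
from h import *
where();fronts()
for q in [(8,1,19),(7,1.5,25),(6.5,1.5,30),(6.5,2,35),(6.5,2,40),(5,2,45),(4,2,50),(3,1.5,55)]: print(q,[round(v,2) for v in elb(*q)])"
```

```text
elbow mm 4.8 -0.1 yaw 18.8 z 0.0938 F cab 9.3 -0.7 -2.4 T [ 0.43 -1.2   0.02]
front 0.015 11 [0.6883 0.6889 0.6894]
front 0.05 16 [0.6774 0.6887 0.6899]
front 0.084 150 [0.5895 0.6022 0.6346]
(8, 1, 19) [0.33, 0.0, 0.08, -0.0, -0.0, 0.01]
(7, 1.5, 25) [0.31, 0.0, -1.23, 0.0, -0.11, 0.01]
(6.5, 1.5, 30) [0.43, 0.0, -2.36, 0.0, -0.2, 0.01]
(6.5, 2, 35) [0.7, 0.01, -3.41, 0.0, -0.28, 0.01]
(6.5, 2, 40) [1.06, 0.01, -4.48, 0.0, -0.37, 0.01]
(5, 2, 45) [1.37, 0.01, -5.52, 0.0, -0.46, 0.01]
(4, 2, 50) [1.81, 0.01, -6.52, 0.0, -0.54, 0.01]
(3, 1.5, 55) [2.34, 0.02, -7.51, 0.0, -0.63, 0.01]
```

The tray is at its stop (9 N, front 100 mm out). Now I'll unload and turn the hook back out.

servo_tool(moves=[[0.3,0,0,0,0,0],[0.6,0,0.08,0,0,0],[0.6,0,0.08,0,0,0]])

```text
clock: 26.15
tool_pos: [0.4006, 0.2715, 0.1101]
tool_rot: [-1.555, -0.258, 0.258]
force: [0.4, -0.7, 0.1]
grip_width: 0.0195
```

```bash
python3 -c "
from h import *
where()
for q in [(8,1,19),(7,1.5,25),(6.5,1.5,30),(6.5,2,35),(6.5,2,40),(5,2,45),(4,2,50),(3,1.5,55)]: print(q,[round(v,2) for v in elb(*q)])"
```

```text
elbow mm 7.7 0.9 yaw 18.8 z 0.0914 F cab 0.2 -0.8 0.1 T [ 0.07  0.08 -0.01]
(8, 1, 19) [0.03, 0.0, -0.03, -0.0, -0.0, 0.0]
(7, 1.5, 25) [0.01, -0.0, -1.34, -0.0, -0.11, 0.0]
(6.5, 1.5, 30) [0.13, -0.0, -2.46, -0.0, -0.2, 0.0]
(6.5, 2, 35) [0.4, -0.0, -3.51, -0.0, -0.28, 0.0]
(6.5, 2, 40) [0.76, -0.0, -4.59, -0.0, -0.37, 0.0]
(5, 2, 45) [1.07, -0.0, -5.63, -0.0, -0.46, 0.0]
(4, 2, 50) [1.51, -0.0, -6.62, -0.0, -0.54, 0.0]
(3, 1.5, 55) [2.04, -0.0, -7.62, 0.0, -0.63, 0.0]
```

servo_tool(moves=[[0.0,-0.15,-0.7,0,-0.055,0],[0.01,-0.15,-1.34,0,-0.11,0],[0.13,-0.15,-2.46,0,-0.2,0],[0.4,-0.15,-3.51,0,-0.28,0],[0.72,-0.15,-4.59,0,-0.37,0],[0.72,-0.15,-4.59,0,-0.37,0]])

```text
clock: 26.9
tool_pos: [0.4226, 0.2301, 0.1118]
tool_rot: [-1.501, -0.546, 0.544]
force: [0.2, -0.2, -0.8]
grip_width: 0.0194
```

```bash
python3 -c "
from h import *
where()
for q in [(6.5,2,40),(5,2,45),(4,2,50),(3,1.5,55),(2,1.5,60),(1.5,1.5,65),(.5,1.5,70),(-.5,1.5,75)]: print(q,[round(v,2) for v in elb(*q)])"
```

```text
elbow mm 6.5 1.4 yaw 39.9 z 0.0932 F cab 0.1 -0.3 -0.8 T [0.08 0.02 0.03]
(6.5, 2, 40) [0.03, 0.0, 0.04, 0.0, -0.0, 0.0]
(5, 2, 45) [-0.06, 0.0, -1.04, 0.0, -0.09, 0.0]
(4, 2, 50) [-0.01, 0.0, -2.13, 0.0, -0.18, 0.0]
(3, 1.5, 55) [0.13, 0.0, -3.25, 0.0, -0.26, 0.0]
(2, 1.5, 60) [0.38, 0.0, -4.29, 0.0, -0.35, 0.0]
(1.5, 1.5, 65) [0.77, 0.0, -5.32, 0.0, -0.44, 0.0]
(0.5, 1.5, 70) [1.2, 0.0, -6.29, 0.0, -0.53, 0.0]
(-0.5, 1.5, 75) [1.71, 0.0, -7.21, 0.0, -0.61, 0.0]
```

servo_tool(moves=[[-0.06,0,-1.04,0,-0.09,0],[-0.01,0,-2.13,0,-0.18,0],[0.13,0,-3.25,0,-0.26,0],[0.38,0,-4.29,0,-0.35,0],[0.38,0,-4.29,0,-0.35,0]])

```text
clock: 27.52
tool_pos: [0.4532, 0.2002, 0.1119]
tool_rot: [-1.413, -0.816, 0.813]
force: [0.3, -0.4, -0.9]
grip_width: 0.0193
```

```bash
python3 -c "
from h import *
where()
for q in [(2,1.5,60),(1.5,1.5,65),(.5,1.5,70),(-.5,1.5,75),(-2.5,1.5,82),(-4.5,1.5,88)]: print(q,[round(v,2) for v in elb(*q)])"
```

```text
elbow mm 2.5 1.8 yaw 59.9 z 0.0934 F cab 0.2 -0.5 -0.9 T [-0.02  0.08  0.01]
(2, 1.5, 60) [-0.05, -0.0, -0.02, 0.0, -0.0, 0.0]
(1.5, 1.5, 65) [-0.04, 0.0, -1.12, 0.0, -0.09, 0.0]
(0.5, 1.5, 70) [0.03, 0.0, -2.17, 0.0, -0.18, 0.0]
(-0.5, 1.5, 75) [0.21, 0.0, -3.22, 0.0, -0.26, 0.0]
(-2.5, 1.5, 82) [0.56, 0.0, -4.59, 0.0, -0.39, 0.0]
(-4.5, 1.5, 88) [0.99, 0.01, -5.69, 0.0, -0.49, 0.0]
```

servo_tool(moves=[[-0.04,0,-1.12,0,-0.09,0],[0.03,0,-2.17,0,-0.18,0],[0.21,0,-3.22,0,-0.26,0],[0.56,0,-4.59,0,-0.39,0],[0.99,0,-5.69,0,-0.49,0],[0.99,0,-5.69,0,-0.49,0]])

```text
clock: 28.28
tool_pos: [0.5074, 0.1807, 0.1119]
tool_rot: [-1.226, -1.185, 1.182]
force: [-0.3, 0.7, -1.1]
grip_width: 0.0195
```

```bash
python3 -c "
from h import *
where();print(r.get_obs()['joint_positions'].round(2))
for q in [(-12,4,88),(-25,8,88),(-45,15,88)]: print(q,[round(v,2) for v in elb(*q)])"
```

```text
elbow mm -4.2 2.0 yaw 88.0 z 0.0933 F cab -0.1 0.8 -1.1 T [0.05 0.1  0.01]
[ 0.12  0.29  1.81  0.    1.04 -2.99]
(-12, 4, 88) [-0.09, -0.0, 0.79, 0.0, -0.0, 0.0]
(-25, 8, 88) [-0.18, -0.0, 2.15, 0.0, -0.0, 0.0]
(-45, 15, 88) [-0.25, -0.01, 4.26, 0.0, -0.0, 0.0]
```

servo_tool(moves=[[-0.05,0,0.8,0,0,0],[-0.1,0,1.6,0,0,0],[-0.15,0,2.4,0,0,0],[-0.2,0,3.4,0,0,0],[-0.2,0,4.8,0,0,0],[-0.2,0,4.8,0,0,0]])

```text
clock: 29.02
tool_pos: [0.4581, 0.1799, 0.1118]
tool_rot: [-1.224, -1.187, 1.185]
force: [-0.3, 0.0, -0.2]
grip_width: 0.0198
```

```bash
python3 -c "
from h import *
where();fronts();print(r.get_obs()['force'])
print(rel(.44,.235,.16,-5),rel(.37,.255,.16,-5))"
```

```text
elbow mm -51.6 17.5 yaw 88.2 z 0.0932 F cab -0.3 0.1 -0.2 T [ 0.08  0.11 -0.08]
front 0.015 14 [0.6874 0.6887 0.6897]
front 0.05 21 [0.6882 0.6894 0.6903]
front 0.084 90 [0.6347 0.6516 0.6657]
[ 0.43489741 -0.25844128 -0.99075688]
([5.45, -4.79, 2.07], [0.001, 1.626, 0.002]) ([7.22, -4.8, 9.13], [0.001, 1.626, 0.002])
```

servo_tool(moves=[[0,-2.5,1,0,0,0],[0.5,-5,2,0,0.1,0],[1.5,-5,3.5,0,0.27,0],[2.5,-5,5,0,0.44,0],[3.5,-5,6.5,0,0.61,0],[4.5,-5,8,0,0.78,0],[5.5,-5,9,0,0.95,0],[7.2,-5,9.1,0,1.12,0]])

```text
clock: 30.08
tool_pos: [0.3705, 0.255, 0.162]
tool_rot: [-1.546, -0.326, 0.322]
force: [0.3, 0.5, -0.6]
grip_width: 0.0195
```

```bash
python3 -c "
from h import *
print(rel(.37,.255,.16,-5))"
```

```text
([-0.05, 0.2, 0.02], [-0.0, 0.5, 0.002])
```

servo_tool(moves=[[0,2,0,0,0.17,0],[0,4,0,0,0.34,0],[0,7,0,0,0.5,0],[0,10,0,0,0.5,0],[0,11.5,0,0,0.5,0],[0,12,0,0,0.5,0],[0,12.3,0,0,0.5,0],[0,12.3,0,0,0.5,0]])

```text
clock: 31.08
tool_pos: [0.3716, 0.255, 0.0395]
tool_rot: [-1.569, 0.061, -0.066]
force: [-0.6, 0.4, -0.9]
grip_width: 0.0195
```

```bash
python3 -c "
from h import *
o=r.get_obs();print(o['tool_pos'],o['force'],o['wrist_torque'])
s=cam('scene')[0]
cv2.imwrite('pics/g7.png',cv2.resize(s[200:300,170:270],(500,500),interpolation=2))"
```

```text
[0.37156607 0.25503036 0.0394929 ] [-0.58134402  0.4178885  -0.8607895 ] [-0.00442296  0.06843857  0.0376721 ]
```

View pics/g7.png

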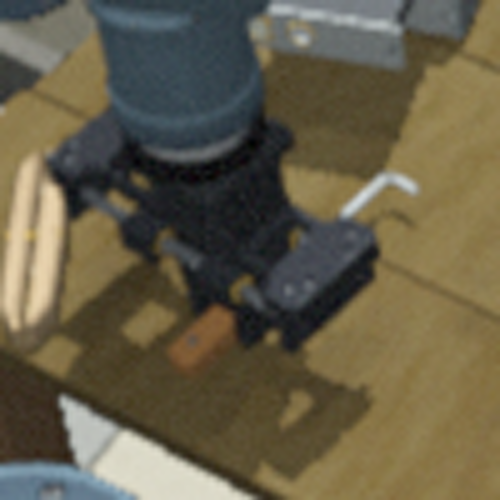

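The hook hangs about 10 mm over the bench, nearly level, with the tip at crop (415,188). I'll lower it by feel.

servo_tool(moves=[[0,0.4,0,0,0,0],[0,0.7,0,0,0,0],[0,0.9,0,0,0,0],[0,1.0,0,0,0,0],[0,1.0,0,0,0,0]])

```text
clock: 31.75
tool_pos: [0.3711, 0.2548, 0.0293]
tool_rot: [-1.569, 0.063, -0.065]
force: [-1.4, -0.9, 8.6]
grip_width: 0.0193
```

servo_tool(moves=[[0,0.1,0,0,0,0],[0,0.1,0,0,0,0]])

```text
clock: 32.0
tool_pos: [0.3713, 0.2549, 0.0287]
tool_rot: [-1.569, 0.062, -0.065]
force: [-2.5, -2.2, 11.9]
grip_width: 0.0195
```

servo_tool(moves=[[0,-0.1,0,0,0,0],[0,-0.1,0,0,0,0],[0,-0.1,0,0,0,0],[0,-0.1,0,0,0,0],[0,-0.1,0,0,0,0]], gripper=0.6)

```text
clock: 32.62
tool_pos: [0.3709, 0.2548, 0.0288]
tool_rot: [-1.569, 0.063, -0.065]
force: [0.2, -0.1, 0.3]
grip_width: 0.0529
```

servo_tool(moves=[[0,-2,0,0,0,0],[0,-6,0,0,0,0],[0,-11,0,0,0,0],[0,-16,0,0,0,0],[0,-18,0,0,0,0],[0,-18,0,0,0,0]])

```text
clock: 33.38
tool_pos: [0.3716, 0.255, 0.2104]
tool_rot: [-1.568, 0.059, -0.068]
force: [-0.9, -0.6, 0.6]
grip_width: 0.0529
```

```bash
python3 - <<'E'
from h import *
o=r.get_obs();print(o['tool_pos'],o['force'],o['grip_width'])
for n in("scene","top"):
    im,d,K,R,t=cam(n);P=cloud(d,K,R,t);ex=P[...,:2]@EX;ey=P[...,:2]@EY;z=P[...,2]
    np.savez(f"j_{n}.npz",im=im,d=d,K=K,R=R,t=t)
    m=(ex>.61)&(ex<.69)&(ey>.09)&(ey<.17)
    hs=np.histogram(z[m],np.arange(.07,.13,.004));print(n,hs[0].tolist())
    q=P[m&(z>.093)&(z<.106)];
    if len(q):
        c,rad=cv2.minEnclosingCircle(q[:,:2].astype(np.float32));print("jar blob",len(q),np.median(q,0),c,rad,"exey",np.median(q[:,:2]@EX),np.median(q[:,:2]@EY))
    for p in(np.array([.652*EX[0]+.125*EY[0],.652*EX[1]+.125*EY[1],.1]),):u,v=proj(p,K,R,t);print(u,v);u,v=int(u),int(v)
    cv2.imwrite(f"pics/j_{n}.png",cv2.resize(im[v-30:v+30,u-30:u+30],(400,400),interpolation=2))
a=cv2.imread("pics/j_scene.png");b=cv2.imread("pics/j_top.png");cv2.imwrite("pics/j.png",np.hstack([a,b]))
E
```

```text
[0.37163174 0.255044   0.2104359 ] [-0.90902922 -0.60910772  0.5859075 ] 0.05289466640155801
scene [0, 7, 76, 114, 25, 9, 28, 28, 14, 2, 0, 0, 0, 0]
jar blob 72 [0.5825929  0.32396694 0.09924961] (0.5854676365852356, 0.324756383895874) 0.01946348510682583 exey 0.6580195482438307 0.11680377713065958
236.47451183284304 191.39051023744005
top [9, 80, 260, 308, 101, 17, 33, 49, 23, 2, 0, 0, 0, 0]
jar blob 110 [0.58287923 0.32765109 0.09966487] (0.5828185677528381, 0.32853108644485474) 0.016369802877306938 exey 0.6573540227593617 0.12026641468001828
196.22492157942213 218.80557568500618
```

View pics/j.png

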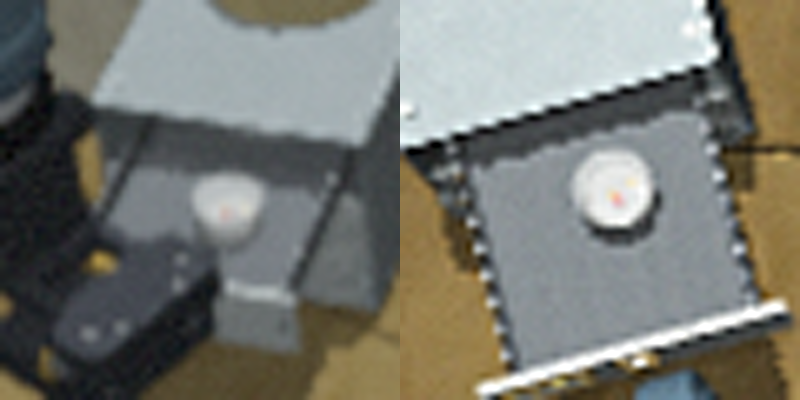

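The jar stands upright in the tray. In the top view it is at crop (615,188) with its top 100 mm up, about 69 mm behind the front and 6 mm right of the tray's middle. The hook has been released and its front edge is clear.

```bash
python3 -c "
from h import *
print(rel(.584,.327,.17,19))"
```

```text
([20.72, 3.81, 8.97], [-0.0, -0.413, 0.001])
```

servo_tool(moves=[[5,0,2.2,0,-0.14,0],[10,1,4.5,0,-0.28,0],[15,2,6.7,0,-0.41,0],[20.7,3.8,9,0,-0.413,0],[20.7,3.8,9,0,-0.413,0],[20.7,3.8,9,0,-0.413,0]], gripper=0.48)

```text
clock: 34.22
tool_pos: [0.583, 0.3271, 0.1685]
tool_rot: [-1.555, -0.258, 0.262]
force: [0.4, -0.2, -0.1]
grip_width: 0.0424
```

```bash
python3 -c "
from h import *
print(rel(.584,.327,.111,19));print(r.get_obs()['grip_width'])"
```

```text
([0.11, 5.75, -0.04], [-0.0, -0.0, -0.003])
0.04241663637788032
```

servo_tool(moves=[[0.1,2,0,0,0,0],[0.1,3.5,0,0,0,0],[0.1,4.2,0,0,0,0],[0.1,4.2,0,0,0,0]])

```text
clock: 34.72
tool_pos: [0.5847, 0.3278, 0.1287]
tool_rot: [-1.555, -0.261, 0.26]
force: [0.6, -0.0, -0.2]
grip_width: 0.0422
```

servo_tool(moves=[[0,0.5,0,0,0,0],[0,1.0,0,0,0,0],[0,1.5,0,0,0,0],[0,1.5,0,0,0,0]])

```text
clock: 35.22
tool_pos: [0.5851, 0.3278, 0.1136]
tool_rot: [-1.555, -0.261, 0.26]
force: [0.4, 0.6, 0.0]
grip_width: 0.0421
```

servo_tool(moves=[[-0.1,0.2,0,0,0,0],[-0.1,0.3,0,0,0,0],[-0.1,0.3,0,0,0,0]])

```text
clock: 35.6
tool_pos: [0.5844, 0.3276, 0.1113]
tool_rot: [-1.555, -0.262, 0.259]
force: [0.2, -0.3, -0.4]
grip_width: 0.0423
```

servo_tool(moves=[[0,0,0,0,0,0],[0,0,0,0,0,0],[0,0,0,0,0,0],[0,0,0,0,0,0],[0,0,0,0,0,0]], gripper=0.25, force=12)

```text
clock: 36.22
tool_pos: [0.5845, 0.3276, 0.1114]
tool_rot: [-1.555, -0.262, 0.259]
force: [0.6, -0.2, -0.2]
grip_width: 0.031
```

servo_tool(moves=[[0,-1,0,0,0,0],[0,-3,0,0,0,0],[0,-6,0,0,0,0],[0,-10,0,0,0,0],[0,-14,0,0,0,0],[0,-14,0,0,0,0]])

```text
clock: 36.98
tool_pos: [0.5864, 0.3284, 0.2579]
tool_rot: [-1.553, -0.27, 0.251]
force: [-0.1, -0.1, -0.5]
grip_width: 0.0312
```

```bash
python3 - <<'E'
from h import *
for n in("scene","top"):
    D=np.load(f"{n}0.npz");im,d,K,R,t=[D[k] for k in("im","d","K","R","t")];P=cloud(d,K,R,t);x,y,z=P[...,0],P[...,1],P[...,2]
    w=(np.hypot(x-.498,y+.362)<.08)
    q=P[w&(z>.044)&(z<.06)][:,:2].astype(np.float32);h=cv2.convexHull(q);print(n,"rim",len(q),cv2.fitEllipse(h),cv2.minEnclosingCircle(q))
    f=P[(np.hypot(x-.498,y+.362)<.03)];print("floor",np.median(f,0))
print(r.get_obs()["grip_width"],r.get_obs()["joint_positions"].round(2))
E
```

```text
scene rim 431 ((0.4947251081466675, -0.35944053530693054), (0.11954185366630554, 0.1324646770954132), 132.7493438720703) ((0.4951300621032715, -0.3607618510723114), 0.06629835814237595)
floor [ 0.49928688 -0.36629666  0.02442706]
top rim 383 ((0.49376043677330017, -0.35805392265319824), (0.11879567056894302, 0.12751613557338715), 161.76927185058594) ((0.49304527044296265, -0.3595634400844574), 0.06526780873537064)
floor [ 0.49839626 -0.36265852  0.02427715]
0.03116795433400091 [ 0.33  0.39  1.36  0.    1.38 -1.57]
```

```bash
python3 -c "
from h import *
print(rel(.4945,-.3595,.24,-46))
for n in('scene','top'):
  D=np.load(f'{n}0.npz');P=cloud(D['d'],D['K'],D['R'],D['t']);x,y,z=P[...,0],P[...,1],P[...,2]
  m=(x>.38)&(x<.72)&(y<.25)&(y>-.47)&(z>.09);print(n,m.sum(),z[m].max() if m.any() else 0, P[m][::max(1,m.sum()//10)].round(2).tolist())"
```

```text
([-31.12, 1.4, -62.05], [-0.007, 1.135, 0.011])
scene 62 0.09780947074187052 [[0.53, 0.05, 0.09], [0.53, 0.04, 0.09], [0.53, 0.04, 0.09], [0.52, 0.04, 0.09], [0.52, 0.03, 0.09], [0.51, 0.03, 0.09], [0.52, 0.03, 0.09], [0.51, 0.02, 0.09], [0.51, 0.02, 0.09], [0.51, 0.02, 0.09], [0.5, 0.02, 0.09]]
top 87 0.10023855063767208 [[0.55, -0.12, 0.09], [0.53, 0.04, 0.09], [0.53, 0.03, 0.09], [0.53, 0.03, 0.09], [0.52, 0.05, 0.1], [0.52, 0.03, 0.09], [0.51, 0.04, 0.09], [0.51, 0.04, 0.09], [0.51, 0.03, 0.1], [0.5, 0.03, 0.09], [0.5, 0.03, 0.09]]
```

The way across is clear above 0.10 m. I'll carry the jar over.

servo_tool(moves=[[-2.6,0.1,-5.2,0,0.1,0],[-5.2,0.2,-10.4,0,0.2,0],[-7.8,0.3,-15.5,0,0.3,0],[-10.4,0.4,-20.7,0,0.4,0],[-13,0.5,-25.9,0,0.5,0],[-15.6,0.6,-31,0,0.6,0],[-18.2,0.7,-36.2,0,0.7,0],[-20.8,0.8,-41.4,0,0.8,0]])

```text
clock: 37.98
tool_pos: [0.5215, -0.1332, 0.2427]
tool_rot: [-1.538, 0.369, -0.371]
force: [0.8, -0.4, -0.4]
grip_width: 0.0313
```

```bash
python3 -c "
from h import *
o=r.get_obs();print(o['tool_pos'],o['grip_width'],rel(.4945,-.3595,.20,-46))"
```

```text
[ 0.52151034 -0.13322571  0.24267312] 0.03134039707884613 ([7.87, 4.24, -21.39], [-0.002, 0.331, 0.001])
```

servo_tool(moves=[[2,0.5,-5.5,0,0.1,0],[4,1,-11,0,0.2,0],[6,2,-16.5,0,0.33,0],[7.5,3.5,-20.5,0,0.33,0],[7.9,4.2,-21.4,0,0.33,0],[7.9,4.2,-21.4,0,0.33,0],[7.9,4.2,-21.4,0,0.33,0]])

```text
clock: 38.85
tool_pos: [0.4968, -0.3568, 0.2009]
tool_rot: [-1.478, 0.622, -0.624]
force: [-0.0, 0.1, 0.1]
grip_width: 0.031
```

```bash
python3 -c "
from h import *
o=r.get_obs();print(o['tool_pos'],o['grip_width'],rel(.4945,-.3595,.0555,-46),o['force'])
s=cam('scene')[0];t=cam('top')[0]
f=lambda a:cv2.resize(a,(400,400),interpolation=2)
cv2.imwrite('pics/d.png',np.hstack([f(s[240:370,370:500]),f(t[200:330,390:520])]))"
```

```text
[ 0.49679498 -0.35680692  0.20094019] 0.030971738247541215 ([0.02, 14.54, -0.39], [-0.002, 0.006, 0.001]) [-0.02805183  0.12974636  0.0817557 ]
```

View pics/d.png

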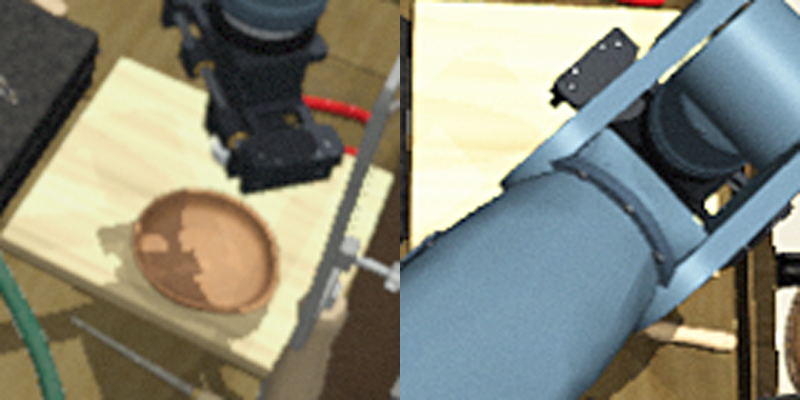

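The gripper is above the dish with the jar held, and the dish is undisturbed at crop (205,250) in the scene view. I'll go down by feel.

servo_tool(moves=[[0,3,-0.2,0,0,0],[0,6.5,-0.4,0,0,0],[0,10,-0.4,0,0,0],[0,12.5,-0.4,0,0,0],[0,13.7,-0.4,0,0,0],[0,14,-0.4,0,0,0],[0,14,-0.4,0,0,0]])

```text
clock: 39.83
tool_pos: [0.4944, -0.3612, 0.0616]
tool_rot: [-1.479, 0.621, -0.626]
force: [-0.5, -0.4, 0.7]
grip_width: 0.0313
```

servo_tool(moves=[[0,0.2,0,0,0,0],[0,0.4,0,0,0,0],[0,0.5,0,0,0,0],[0,0.5,0,0,0,0]])

```text
clock: 40.33
tool_pos: [0.4937, -0.3609, 0.0555]
tool_rot: [-1.478, 0.623, -0.625]
force: [-0.3, 0.0, -0.0]
grip_width: 0.0308
```

servo_tool(moves=[[0,0.1,0,0,0,0],[0,0.2,0,0,0,0],[0,0.2,0,0,0,0]])

```text
clock: 40.7
tool_pos: [0.4942, -0.3611, 0.0542]
tool_rot: [-1.478, 0.622, -0.626]
force: [0.7, 1.9, 5.2]
grip_width: 0.0313
```

servo_tool(moves=[[0,0.1,0,0,0,0],[0,0.1,0,0,0,0]])

```text
clock: 40.95
tool_pos: [0.4944, -0.3613, 0.0537]
tool_rot: [-1.478, 0.621, -0.626]
force: [0.4, 2.4, 7.5]
grip_width: 0.031
```

The jar has touched the dish floor (7 N). I'll ease off, open a little and lift.

servo_tool(moves=[[0,-0.2,0,0,0,0],[0,-0.2,0,0,0,0],[0,-0.2,0,0,0,0],[0,-0.2,0,0,0,0],[0,-0.2,0,0,0,0]], gripper=0.46)

```text
clock: 41.58
tool_pos: [0.4942, -0.3612, 0.0552]
tool_rot: [-1.478, 0.622, -0.626]
force: [1.4, 2.3, 5.6]
grip_width: 0.0407
```

servo_tool(moves=[[0,-1,0,0,0,0],[0,-3,0,0,0,0],[0,-7,0,0,0,0],[0,-12,0,0,0,0],[0,-17,0,0,0,0],[-6,-20,0,0,0,0],[-12,-20,0,0,0,0],[-16,-20,0,0,0,0]])

```text
clock: 42.58
tool_pos: [0.3802, -0.2449, 0.2558]
tool_rot: [-1.479, 0.622, -0.626]
force: [0.2, 0.3, -0.0]
grip_width: 0.0409
```

```bash
python3 - <<'E'
from h import *
for n in("scene","top"):
    im,d,K,R,t=cam(n);P=cloud(d,K,R,t);x,y,z=P[...,0],P[...,1],P[...,2]
    a=cv2.cvtColor(im,cv2.COLOR_BGR2HSV)
    w=(np.hypot(x-.4945,y+.36)<.035)&(z<.06);print(n,np.histogram(z[w],np.arange(.015,.06,.005))[0]);j=w&(z>.036)&(z<.05);print("jar",j.sum(),np.median(P[j],0) if j.any() else 0)
    w=(np.hypot(x-.498,y+.362)<.08);q=P[w&(z>.044)&(z<.06)][:,:2].astype(np.float32)
    if len(q)>20:print("rim",len(q),cv2.minEnclosingCircle(q))
    q=P[(z>.004)&(z<.035)&(a[...,1]>120)&(a[...,2]>150)&(a[...,0]<20)&(abs(x-.371)<.06)&(abs(y-.257)<.03)];print("handle",len(q),np.median(q,0) if len(q) else 0)
    ex=P[...,:2]@EX;ey=P[...,:2]@EY
    for z0,z1 in((.015,.042),(.05,.073),(.084,.107)):
        q=ex[(z>z0)&(z<z1)&(ey>.068)&(ey<.10)&(ex>.56)&(ex<.71)];print("front",z0,np.percentile(q,[5,25,50]).round(4))
    np.savez(f"f_{n}.npz",im=im)
s=np.load("f_scene.npz")["im"];t=np.load("f_top.npz")["im"]
f=lambda a:cv2.resize(a,(400,300),interpolation=2)
cv2.imwrite("pics/f.png",np.vstack([np.hstack([f(s[285:360,385:485]),f(t[225:300,405:505])]),np.hstack([f(s[150:300,150:350]),f(t[180:330,130:330])])]))
E
```

```text
scene [  7 115 196  49  44  59  16   0]
jar 116 [ 0.49095664 -0.36138351  0.04115959]
rim 455 ((0.49406030774116516, -0.3621450364589691), 0.06548403203487396)
handle 150 [0.37621015 0.25281454 0.02025095]
front 0.015 [0.6881 0.6904 0.6921]
front 0.05 [0.6887 0.691  0.6922]
front 0.084 [0.5882 0.5924 0.5949]
top [0 0 3 3 0 0 0 0]
jar 0 0
rim 104 ((0.4877103567123413, -0.3606415092945099), 0.0640425980091095)
handle 242 [0.37044333 0.25630546 0.01920226]
front 0.015 [0.6878 0.6888 0.6893]
front 0.05 [0.6846 0.6897 0.6903]
front 0.084 [0.5896 0.6065 0.6358]
```

```bash
python3 -c "
from h import *
im,d,K,R,t=cam('scene');P=cloud(d,K,R,t);hsv=cv2.cvtColor(im,cv2.COLOR_BGR2HSV)
q=P[(np.hypot(P[...,0]-.492,P[...,1]+.361)<.013)&(P[...,2]>.03)&(P[...,2]<.07)];print('jar top plane slope',np.linalg.lstsq(np.c_[q[:,:2]-q[:,:2].mean(0),np.ones(len(q))],q[:,2],rcond=None)[0].round(3),len(q))
m=(hsv[...,1]<60)&(hsv[...,2]>150)&(abs(P[...,0]-.47)<.05)&(abs(P[...,1]-.24)<.03);print('rod z',np.median(P[m][:,2]),P[m][:,2].max(),m.sum())
print(r.get_obs()['qd'].round(3));r.close_job()"
```

```text
jar top plane slope [0.144 0.099 0.042] 70
rod z 0.009947206446521254 0.01870601696802401 65
[-0.006  0.057 -0.067  0.002 -0.022  0.001]
the job is handed in; nothing more can be done
```

I drew the top tray out with the hook, laid the hook back on the bench and stood the jar in the clay dish. I handed the job in at about 43 s; it reports no verdict.

**How it went**
- **Hook:** I passed its tip through the top hole at a slant of about 19°, because the last joint reaches its limit near square. I turned it behind the front and pulled until the catch sprang. Then I drew the tray to its stop, which I felt at 9 N, and turned the hook back out.
- **Jar:** I lifted it from the tray and lowered it until it touched the dish floor at about 7 N. Then I opened the fingers.

**Last checks**
- **Trays:** the top front stands about 100 mm out. The two lower fronts have not moved from their shut position.
- **Hook:** it lies flat, with the handle top at 20 mm and the rod at about 10 mm.
- **Jar:** its top is at 41 mm, where 42 mm was expected. It stands within about 5 mm of the dish centre.
- **Dish:** in the scene view its rim has not moved beyond measuring noise.

**What disagreed or was not checked**
- **Pull force:** the wrist read 28 N in the first pull, against the 12 to 15 N given for the catch. The rod was bearing on the top edge of the hole, so I eased off, centred it and tried again. The catch then sprang at about 22 N, and the wrist force stayed below the 40 N limit.
- **Jar upright:** a rough plane fit on about 70 noisy depth points gave a slope of about 0.17 rad, just over the 0.15 limit. The top height and the even set-down fit an upright jar, but I did not confirm it further.
- **After release:** with the fingers opened, the wrist still read 5.6 N upward, so a finger may have touched the dish.
- **Views:** the final top view of the dish was mostly hidden by the arm. The last picture could not be viewed because the limit was reached, so the final checks rest on depth readings.
- **Other things:** I did not measure the tape, block and clamp again at the end. Nothing I did came near them.

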